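# Build up the grinding arbor

### The arm

A 6-joint arm with a two-finger parallel gripper is mounted at the origin on a cart in front of the work surface, level with it; the furniture and walls round the work are solid. World frame = base frame: x ahead of the robot, y to its left, z up, the work surface at z = 0. Lengths are in m, angles in rad, forces in N, time in s.
With the tool pointing down it reaches from about 0.35 to 0.775 m from the base axis. Payload 7.3 kg.
Tool frame: the origin (TCP) lies at the centre of the arm's flange, where the gripper is bolted on; the fingertips stand 178 mm ahead of it and the grasp point (between the pads) lies 159 mm ahead of it; x points along the fingers, y is the direction in which the jaws open and shut, and the axes are right-handed (so a half turn about x gives the same grasp; the last joint's range is limited). The gripper opens to 92 mm and grips with 3 to 60 N. Pads are 19 mm wide; open, the fingers measure 130 mm over their backs; the gripper's body (75 mm by 190 mm) begins 47 mm behind the grasp point.
Start: joints at [1.163, 0.342, 1.524, -0, 1.275, -0.146], TCP at [0.136, 0.507, 0.405] pointing down, gripper open.
Joint ranges: [-2.53, 2.53], [-0.77, 2.02], [0.04, 2.7], [-1, 4.14], [0.28, 2.66], [-3.11, 3.11]. Speed limits (rad/s): [2.57, 2.57, 3.14, 3.14, 3.14, 3.14].

### API

Orientations are given as [roll, pitch, yaw] about the fixed x, y, z axes, in that order (R = Rz(yaw) Ry(pitch) Rx(roll)).
In Python, from cell import readout, cams, workorder gives the robot as it stands.
- The arm moves only by the shell command python3 -m inch 'ROWS' [FORCE]. ROWS is text: rows parted by semicolons, each of 5 numbers parted by spaces: the shift along the world's x, y, z in mm, then the turn about the world's z in rad, then the opening, from 0 (shut) to 1 (fully open). A call has 1 to 8 rows; each row shifts and turns the commanded pose from where the row before left it; what a row does not reach is not made up. A row lasts 1/12 s, in which the tool goes at most 41.7 mm and 7.16 degrees, less where a joint would pass 70% of its speed; a pose out of reach is approached as far as the arm can. A call is refused whole if a number of a shift passes 41.7 or a number of a turn 0.125, either way. A call with a gripper value outside its range is refused whole. The fingers move at their own pace and stop on an object; FORCE is the grip in N (left out, the last holds). Time passes only in rows, so rows that do not move let the fingers close. It gives the time, the measured TCP pose, the force and the opening at its end, in the units of the state.
- readout.observe(): the state, without advancing time (a new reading comes with each control period).
- cams.read_camera(name): name is "scene" or "top" or "wrist"; returns a dict with "color" (420x560x3 uint8, red, green, blue), "fx", "fy", "cx", "cy" (pixels), "world_to_cam" (4x4, takes a point from world to camera coordinates); the wrist camera has in their place "T_tool_cam" (4x4, takes a point from camera to tool coordinates, whose origin is the TCP and whose axes are the tool frame's). Camera axes: x right, y down, z forward; pixel columns grow to the right and rows downward; lengths in m; the calibration is good to about 2 mm. The wrist camera is an equidistant fisheye: a pixel r from the principal point sees the ray r / f radians off the axis. A picture is of the moment at which its call begins: read the wrist's pose just before it. There is no depth.
- workorder.hand_in(): hands the job in, once; it reports no verdict.
The state is a dict: "time": time; "qpos": joint angles; "qvel": joint speeds; "joint_efforts": joint torques, N m; "tool_pos": TCP position; "tool_rot": TCP orientation; "contact_force": force on the tool from outside, world axes, zero at the start; "torque": the same for the moment, N m; "opening": finger opening in m.
Only numpy, scipy, OpenCV 4.12 (cv2) and the standard library are available. Lean on these libraries where they do the work, as an engineer would, in place of code of your own. Each camera call takes 0.05 s, during which the arm holds its last target.

### The job

Build up the grinding arbor that stands in the grey block, for grinding the tube ends: slide on the green-rimmed wheel first, then the brass spacer ring, then the red-rimmed wheel, and last the dark clamp collar (the dark grey ring with the small hole), each all the way down so that it lies flat on the one below. Let go of everything, and leave the light grey steel ring with the wide hole and the roll of tape where they lie.

Things in the scene. Friction and masses are not known exactly. Their poses are not given: they have to be found in the camera images.
- arbor_stand: Steel arbor standing upright in a grey square block (96 x 96 x 14 mm) fixed to the table. Origin: centre of the block's underside, z up, on the arbor's axis. Above the block: a round grey boss and a steel flange, both 58 mm in diameter, flange top 40 mm above the table. From there a round shaft 24 mm in diameter runs up to 74 mm, tapers from 74 to 79 mm to a nose 16 mm in diameter, and ends (slightly bevelled) at 94 mm. The parts are slid down over the nose.
- seat (a point): Centre of the flange's top face, on the arbor's axis, 40 mm above the table, z up: here the first part comes to lie. The shaft ends 54 mm above this point.
- green_wheel: Grinding wheel: ring with a steel hub and a dark green slotted rim, 66 mm outer diameter, 14 mm thick (rim 12 mm, 1 mm back from both hub faces), bore 30 mm. Lies flat; origin: centre of its underside, z up. Same on both faces. About 0.2 kg.
- red_wheel: Grinding wheel of the same shape and size as the green one, with a dark red rim: 66 mm outer diameter, 14 mm thick, bore 30 mm. Origin: centre of its underside, z up. About 0.2 kg.
- brass_ring: Brass-yellow spacer ring, 52 mm outer diameter, 16 mm thick, bore 29 mm. Lies flat; origin: centre of its underside, z up. About 0.17 kg.
- dark_collar: Dark clamp collar, a plain thick ring of dark grey to black metal, 68 mm outer diameter, 18 mm thick, bore 21 mm: it goes over the arbor's nose but not over the thicker shaft. Lies flat; origin: centre of its underside, z up. About 0.45 kg.
- grey_ring: Plain light grey steel ring, 64 mm outer diameter, 24 mm thick, with a wide 40 mm hole, not part of this job: stays where it is. Origin: centre of its underside.
- tape: Roll of masking tape, tan with a grey core, 68 mm outer diameter, 24 mm thick, not part of this job: stays where it is. Origin: centre of its underside.
Mind the look-alikes: they are no part of the job. Leave any blue look-alike of the brass_ring alone.

How it is judged:
By the outcome, as a careful person would: the job done as asked, in the order asked, and still so for the second after the job is handed in, with the robot touching nothing.
It also fails if it takes over 96 s, if anything falls off the work surface, if the arm or the gripper's body presses on something with over 40 N, if the wrist force passes 120 N, or if a joint passes its speed limit or range.

## Working session

There is one attempt and no reset: what is moved stays moved. The work goes in short steps, Python scripts to look and compute and a shell command to move; the robot and the scene stay as the last step left them, time stands still between calls to the robot, and variables do not carry over. Pictures are saved under pics/ and viewed, and the job is handed in when it is done.

```bash
ls; mkdir -p pics
python3 - <<'E'
from cell import readout,cams
import cv2,numpy as np
print(readout.observe())
for n in ["scene","top","wrist"]:
    c=cams.read_camera(n)
    cv2.imwrite(f"pics/{n}0.png",c["color"][:,:,::-1])
    print(n,c["fx"],c["fy"],c["cx"],c["cy"]);print(np.round(c.get("world_to_cam",c.get("T_tool_cam")),4).tolist())
E
```

```text
pics
{'time': 0.0, 'qpos': array([ 1.16300397e+00,  3.42743454e-01,  1.52499482e+00, -3.35015764e-06,
        1.27542769e+00, -1.45979588e-01]), 'qvel': array([-1.06606996e-03,  3.77888732e-04,  4.92964783e-04, -7.03627791e-05,
       -1.59847572e-03, -1.71327749e-03]), 'joint_efforts': array([-2.71343903e-03, -4.31224930e+01, -2.44216508e+01,  7.15126027e-02,
        5.58308023e-02, -1.36696153e-04]), 'tool_pos': array([0.13580357, 0.50699774, 0.40404175]), 'tool_rot': array([-1.71473974,  1.56922301, -1.97655153]), 'contact_force': array([ 0.71459022, -0.91831427, -1.35751551]), 'torque': array([-0.01691623,  0.00091849, -0.04851415]), 'opening': 0.09175702643936959}
scene 509.49358231141696 509.49358231141696 283.3859712387584 206.18065647979216
[[0.8253, -0.5647, 0.0004, -0.4423], [-0.4356, -0.6371, -0.6359, 0.2626], [0.3594, 0.5246, -0.7718, 1.1106], [0.0, 0.0, 0.0, 1.0]]
top 392.5989755944663 392.5989755944663 281.1680063505063 209.04999721902792
[[-0.0249, -0.9996, 0.0157, -0.0166], [-0.9981, 0.024, -0.0562, 0.5286], [0.0558, -0.017, -0.9983, 0.8675], [0.0, 0.0, 0.0, 1.0]]
wrist 325.19226210127806 325.19226210127806 279.3602732514426 208.92572917341252
[[0.0011, -0.2942, 0.9557, 0.0192], [1.0, 0.0013, -0.0008, -0.0002], [-0.0011, 0.9557, 0.2942, -0.0792], [0.0, 0.0, 0.0, 1.0]]
```

View pics/scene0.png

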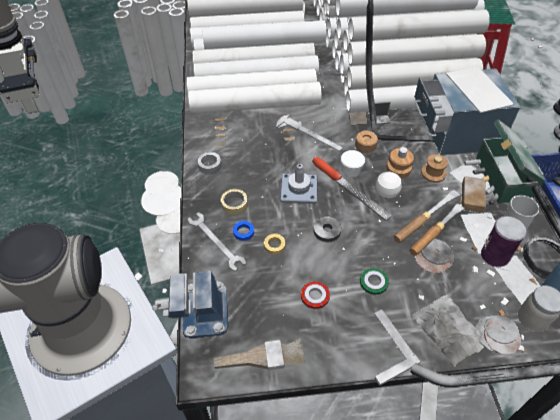

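View pics/top0.png

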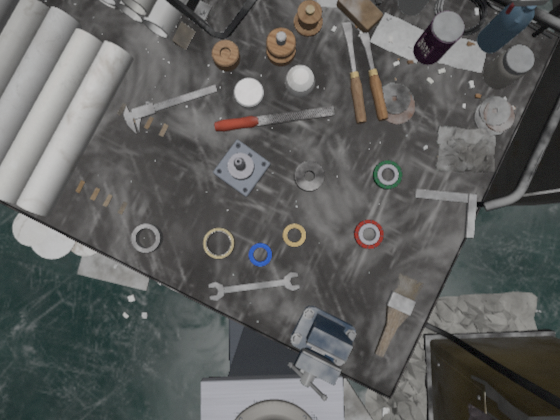

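View pics/wrist0.png

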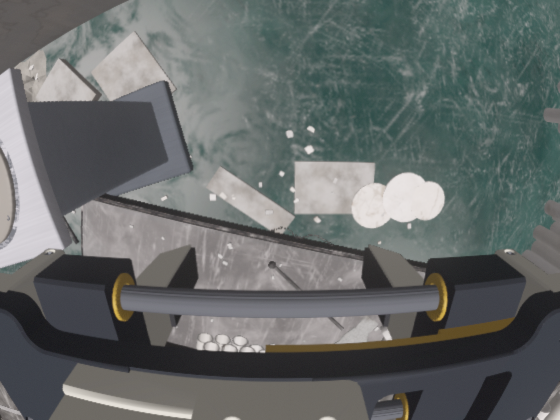

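Top view: green wheel (388,174), red wheel (369,234), brass ring (294,236), with the blue look-alike at (260,255) and the yellowish tape at (219,243). The dark collar is at (309,176), the light grey ring at (146,238) and the arbor at (240,165). I'll check these choices in a close crop.

Run:
```python
import cv2,numpy as np
t=cv2.imread("pics/top0.png");s=cv2.imread("pics/scene0.png")
a=cv2.resize(t[130:270,120:420],None,fx=2.6,fy=2.6,interpolation=cv2.INTER_CUBIC)
cv2.imwrite("pics/crop_top.png",a)
a=cv2.resize(s[140:320,180:400],None,fx=3.2,fy=3.2,interpolation=cv2.INTER_CUBIC)
cv2.imwrite("pics/crop_scene.png",a)
```

```text
(no output)
```

View pics/crop_top.png

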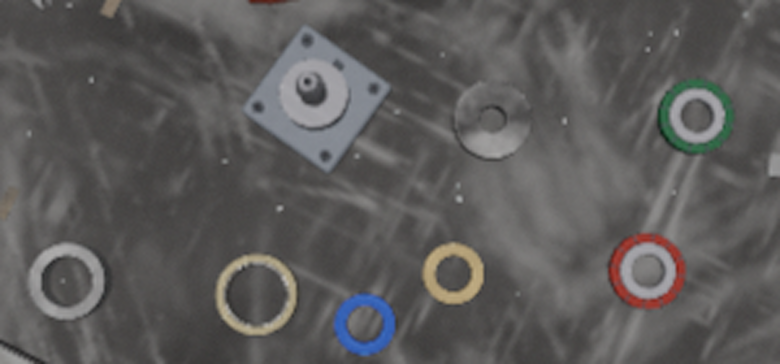

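View pics/crop_scene.png

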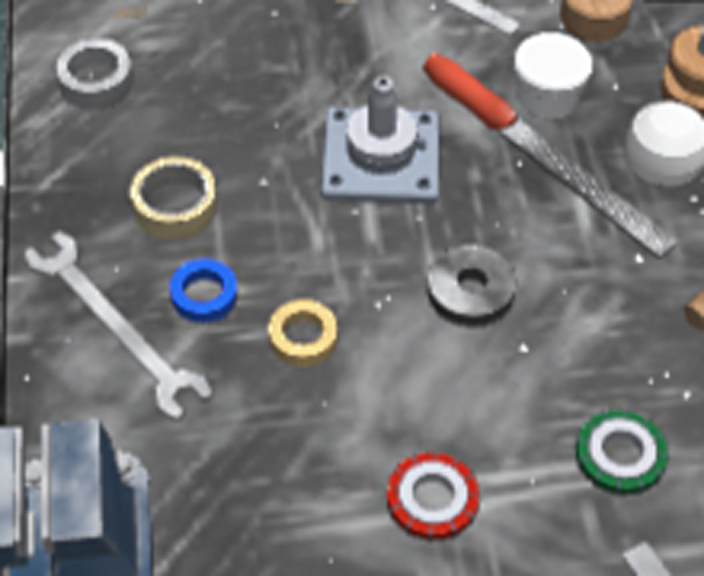

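Crop confirms the choices: green- and red-rimmed wheels, brass ring (blue look-alike beside it), and the collar, a dark ring with a small hole. The thin tan ring is the tape and the light ring on the left is the grey ring. Next I measure positions in both views.

```bash
cat > h.py <<'E'
import cv2,numpy as np
from cell import readout,cams
def ray(c,uv):
    T=c["world_to_cam"];R=T[:3,:3];o=-R.T@T[:3,3]
    d=R.T@np.array([(uv[0]-c["cx"])/c["fx"],(uv[1]-c["cy"])/c["fy"],1.]);return o,d
def onplane(c,uv,z):
    o,d=ray(c,uv);return o+d*(z-o[2])/d[2]
def proj(c,p):
    T=c["world_to_cam"];q=T[:3,:3]@np.asarray(p)+T[:3,3]
    return np.array([c["fx"]*q[0]/q[2]+c["cx"],c["fy"]*q[1]/q[2]+c["cy"]])
def fitcirc(P):
    A=np.c_[2*P,np.ones(len(P))];s=np.linalg.lstsq(A,(P**2).sum(1),rcond=None)[0]
    return s[:2],np.sqrt(s[2]+s[0]**2+s[1]**2)
def ringfit(c,cnt,z):
    P=np.array([onplane(c,p,z)[:2] for p in cnt.reshape(-1,2).astype(float)])
    return fitcirc(P)
E
cat > m.py <<'E'
from h import *
roi={"top":{"green":(388,174),"red":(369,234),"brass":(294,236)},"scene":{"green":(374,281),"red":(315,294),"brass":(274,242)}}
for n in ["top","scene"]:
    c=cams.read_camera(n);im=c["color"];hsv=cv2.cvtColor(im,cv2.COLOR_RGB2HSV)
    K=4
    for k,(u,v) in roi[n].items():
        w=26;sub=cv2.resize(im[v-w:v+w,u-w:u+w],None,fx=K,fy=K,interpolation=cv2.INTER_CUBIC)
        h=cv2.cvtColor(sub,cv2.COLOR_RGB2HSV);H,S,V=[h[:,:,i].astype(int) for i in range(3)]
        m={"green":(S>90)&(H>50)&(H<95),"red":(S>110)&((H<10)|(H>170)),"brass":(S>75)&(H>10)&(H<32)}[k]
        if k=="brass": m&=V>130
        m=m.astype(np.uint8)*255
        cs,hi=cv2.findContours(m,cv2.RETR_CCOMP,cv2.CHAIN_APPROX_NONE)
        i=max(range(len(cs)),key=lambda j:cv2.contourArea(cs[j]))
        f=lambda q:(q.reshape(-1,2)+.5)/K-.5+np.array([u-w,v-w])
        z={"green":.013,"red":.013,"brass":.016}[k]
        print(n,k,"outer",*[np.round(x*1000,1) for x in ringfit(c,f(cv2.convexHull(cs[i])) if 0 else f(cs[i]),z)])
        ch=[j for j in range(len(cs)) if hi[0][j][3]==i]
        if ch:
            j=max(ch,key=lambda j:cv2.contourArea(cs[j]))
            print("   inner",*[np.round(x*1000,1) for x in ringfit(c,f(cs[j]),z)])
E
python3 m.py
python3 - <<'E'
from h import *
s=[]
for n,(u,v),w in [("top",(240,165),35),("top",(309,176),25),("scene",(298,185),35),("scene",(327,229),25)]:
    im=cams.read_camera(n)["color"][v-w:v+w,u-w:u+w]
    s.append(cv2.resize(im,(380,280) if 0 else (290,290),interpolation=cv2.INTER_CUBIC))
cv2.imwrite("pics/det.png",np.vstack([np.hstack(s[:2]),np.hstack(s[2:])])[:,:,::-1])
E
```

```text
top green outer [ 601.8 -271.9] 29.0
   inner [ 630.1 -266.5] 1.2
top red outer [ 467.6 -224.5] 32.1
   inner [ 467.9 -225.3] 25.4
top brass outer [469.3 -56.5] 25.2
   inner [470.  -56.1] 16.5
scene green outer [ 598.5 -276.8] 30.1
scene red outer [ 465.  -229.2] 32.9
   inner [ 466.2 -227.7] 25.3
scene brass outer [467.7 -60.6] 26.3
   inner [467.3 -60.7] 15.4
```

View pics/det.png

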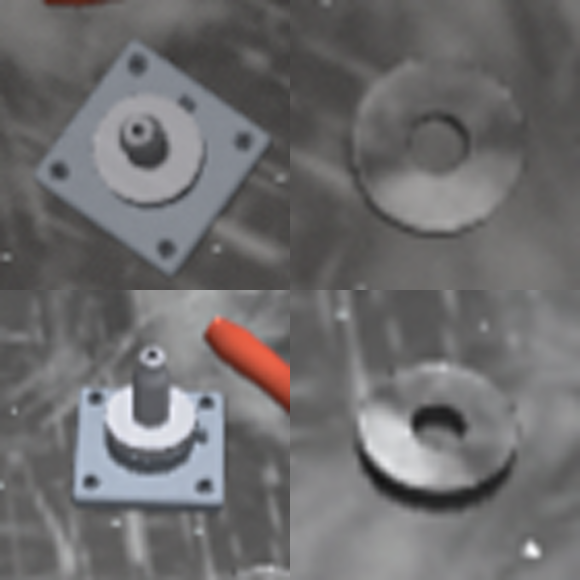

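Run:
```python
from h import *
ct=cams.read_camera("top");cs=cams.read_camera("scene")
for n,c,uv,z in [("flange",ct,(240.9,165.8),.04),("nose",ct,(238,161.5),.094),("flange",cs,(299.5,181.2),.04),("nose",cs,(299.6,165.5),.094),
  ("collar outer",ct,(309.4,175.7),.018),("collar hole",ct,(309.7,175.4),.018),("collar",cs,(327.2,226.8),.018)]:
    print(n,np.round(onplane(c,uv,z)*1000,1))
print(proj(ct,[0.136,.507,.2]))
# block corner pixels top
for uv in [(32+0,0)]: pass
q=[(135,40),(270,138),(171,276),(36,175)]
P=[onplane(ct,(205+a/4.143-.4,130+b/4.143-.4),.014)[:2]*1000 for a,b in q];print(np.round(P,1),np.mean(P,0),[np.linalg.norm(P[i]-P[i-1]) for i in range(4)])
# holes in scene view / top
```

```text
flange [623.8  56.8  40. ]
nose [623.7  58.1  94. ]
flange [621.  50.  40.]
nose [622.8  54.3  94. ]
collar outer [601.6 -95.   18. ]
collar hole [602.3 -95.7  18. ]
collar [601.1 -96.9  18. ]
[-27.15117872 440.92677792]
[[689.1  66.3]
 [633.4  -6.4]
 [559.   49.2]
 [615.9 121.5]] [624.32962521  57.63062465] [np.float64(91.70132196733793), np.float64(91.55767090388065), np.float64(92.83205515669064), np.float64(92.01770398759781)]
```

```bash
cat >> h.py <<'E'
from scipy.spatial.transform import Rotation as Ro
def st():
    s=readout.observe();R=Ro.from_euler("xyz",s["tool_rot"]).as_matrix()
    print("t",round(s["time"],2),"pos",np.round(s["tool_pos"]*1000,1),"F",np.round(s["contact_force"],1),"open",round(s["opening"]*1000,1))
    print("x",np.round(R[:,0],3),"y",np.round(R[:,1],3),"z",np.round(R[:,2],3),"yaw_y deg",round(np.degrees(np.arctan2(R[1,1],R[0,1])),1),"q",np.round(s["qpos"],2))
    return s,R
E
python3 -c "
from h import *
st()"; python3 -m inch '30 -30 0 0 1;36 -20 0 0 1'; python3 -c "
from h import *
st()"
```

```text
t 0.55 pos [135.9 507.1 404.7] F [-0.  -0.5 -0.8] open 91.5
x [ 0.  0. -1.] y [0.259 0.966 0.   ] z [ 0.966 -0.259  0.   ] yaw_y deg 75.0 q [ 1.16  0.34  1.52 -0.    1.28 -0.15]
time: 0.72
tool_pos: [0.2, 0.457, 0.4046]
tool_rot: [-2.174, 1.57, -2.431]
contact_force: [1.5, 1.5, -0.2]
opening: 0.0915
t 0.72 pos [200.  457.  404.6] F [ 1.5  1.5 -0.2] open 91.5
x [-0.001 -0.001 -1.   ] y [ 0.254  0.967 -0.001] z [ 0.967 -0.254 -0.001] yaw_y deg 75.3 q [ 1.    0.29  1.59  0.    1.25 -0.31]
```

```bash
python3 -m inch '20 -36 0 0 1;20 -36 0 0 1;20 -36 0 0 1;20 -36 0 0 1;20 -36 0 0 1;20 -36 0 0 1;20 -36 0 0 1;20 -36 0 0 1'; python3 -m inch '20 -36 0 0 1;20 -36 0 0 1;20 -36 0 0 1;20 -36 0 0 1;20 -36 0 0 1;20 -36 0 0 1;20 -36 0 0 1;20 -36 0 0 1';python3 -m inch '20 -36 -10 0 1;20 -36 -10 0 1;20 -36 -10 0 1;20 -36 -10 0 1;0 0 0 0 1'
python3 - <<'E'
from h import *
st()
c=cams.read_camera("wrist");cv2.imwrite("pics/w1.png",c["color"][:,:,::-1])
E
```

```text
time: 1.38
tool_pos: [0.3617, 0.1678, 0.4051]
tool_rot: [0.643, 1.57, 0.381]
contact_force: [1.3, 1.1, 0.5]
opening: 0.0919
time: 2.05
tool_pos: [0.5219, -0.1204, 0.4048]
tool_rot: [0.631, 1.57, 0.368]
contact_force: [0.7, 0.5, 0.6]
opening: 0.0919
time: 2.47
tool_pos: [0.6013, -0.2661, 0.3603]
tool_rot: [-2.966, 1.567, 3.051]
contact_force: [-1.4, 0.1, -0.5]
opening: 0.0919
t 2.47 pos [ 601.3 -266.1  360.3] F [-1.4  0.1 -0.5] open 91.9
x [-0.004  0.    -1.   ] y [ 0.263  0.965 -0.001] z [ 0.965 -0.263 -0.004] yaw_y deg 74.7 q [-0.53  0.62  1.18 -0.    1.34 -1.84]
```

View pics/w1.png

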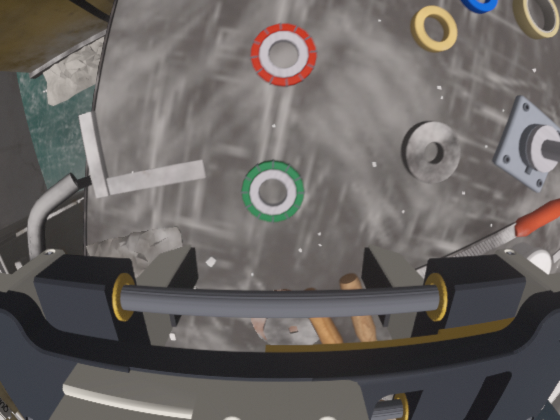

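Wrist view: green wheel at (273,191), red at (284,55), brass (435,29), collar (432,151), arbor flange near (550,150). I'll turn the wheel pixels into positions.

```bash
cat >> h.py <<'E'
def wray(c,uv,s,R):
    T=c["T_tool_cam"];d=np.array([uv[0]-c["cx"],uv[1]-c["cy"]]);r=np.hypot(*d);th=r/c["fx"]
    v=np.array([0,0,1.]) if r==0 else np.array([d[0]/r*np.sin(th),d[1]/r*np.sin(th),np.cos(th)])
    o=s["tool_pos"]+R@T[:3,3];return o,R@T[:3,:3]@v
def wplane(c,uv,s,R,z):
    o,d=wray(c,uv,s,R);return o+d*(z-o[2])/d[2]
def cmask(k,h):
    H,S,V=[h[:,:,i].astype(int) for i in range(3)]
    return {"green":(S>90)&(H>50)&(H<95),"red":(S>110)&((H<10)|(H>170)),"brass":(S>75)&(H>10)&(H<32)&(V>130)}[k]
def wmeas(k,z,c,s,R):
    im=c["color"].copy();im[235:]=0
    K=3;big=cv2.resize(im,None,fx=K,fy=K,interpolation=cv2.INTER_CUBIC)
    m=cmask(k,cv2.cvtColor(big,cv2.COLOR_RGB2HSV)).astype(np.uint8)*255
    m=cv2.morphologyEx(m,cv2.MORPH_CLOSE,np.ones((7,7)))
    cs,_=cv2.findContours(m,cv2.RETR_EXTERNAL,cv2.CHAIN_APPROX_NONE)
    for q in sorted(cs,key=cv2.contourArea)[-2:]:
        P=np.array([wplane(c,(p+.5)/K-.5,s,R,z)[:2] for p in q.reshape(-1,2)])
        C,r=fitcirc(P);print(k,"centre",np.round(C*1000,1),"r",round(r*1000,1))
E
python3 - <<'E'
from h import *
s,R=st()
c=cams.read_camera("wrist")
for k in ["green","red","brass"]: wmeas(k,.013 if k!="brass" else .016,c,s,R)
for n,uv in [("collar",(432,151)),("arborflange",(548,150))]: print(n,wplane(c,uv,s,R,.018 if n=="collar" else .04))
E
```

```text
t 2.52 pos [ 600.5 -263.4  361.7] F [-1.1  0.7  0.4] open 91.9
x [-0.004  0.002 -1.   ] y [0.262 0.965 0.001] z [ 0.965 -0.262 -0.004] yaw_y deg 74.8 q [-0.53  0.62  1.19 -0.    1.34 -1.84]
green centre [ 601.5 -274.6] r 31.9
red centre [725.  70.] r 35.9
red centre [ 467.5 -226.9] r 32.4
brass centre [454.4 117.7] r 33.6
brass centre [469.3 -58.3] r 26.3
collar [ 0.59903266 -0.09282408  0.018     ]
arborflange [0.62557564 0.06620683 0.04      ]
```

Wrist view says green is at (601.5,-274.6), r 32 mm as expected, and it lies between the other two cameras' estimates. Descending: first a centring squeeze, then a 90° turn for the real grasp.

```bash
python3 -m inch '1 -11 -30 0 1;0 0 -40 0 1;0 0 -40 0 1;0 0 -35 0 1;0 0 -20 0 1;0 0 -10 0 1;0 0 0 0 1' 8; python3 -c "
from h import *
st()"
```

```text
time: 3.15
tool_pos: [0.6005, -0.2696, 0.189]
tool_rot: [2.794, 1.567, 2.534]
contact_force: [-0.3, 0.6, 0.2]
opening: 0.0918
t 3.15 pos [ 600.5 -269.6  189. ] F [-0.3  0.6  0.2] open 91.8
x [-0.003  0.002 -1.   ] y [0.258 0.966 0.001] z [ 0.966 -0.258 -0.003] yaw_y deg 75.1 q [-0.54  0.8   1.35  0.    0.99 -1.85]
```

```bash
python3 -m inch '1 -5 -4 0 1;0 0 -4 0 1;0 0 0 0 1' 8;python3 -m inch '0 0 0 0 0.7;0 0 0 0 0.7;0 0 0 0 0.6;0 0 0 0 0.6;0 0 0 0 0.6;0 0 0 0 0.6' 8; python3 -c "
from h import *
st()"
```

```text
time: 3.4
tool_pos: [0.6023, -0.2763, 0.1837]
tool_rot: [-0.252, 1.568, -0.514]
contact_force: [-0.8, 0.4, -0.1]
opening: 0.0917
time: 3.9
tool_pos: [0.602, -0.2759, 0.1827]
tool_rot: [0.407, 1.57, 0.146]
contact_force: [-0.3, 0.8, 2.5]
opening: 0.0655
t 3.9 pos [ 602.  -275.9  182.7] F [-0.3  0.8  2.5] open 65.5
x [ 0.  0. -1.] y [0.259 0.966 0.   ] z [ 0.966 -0.259  0.   ] yaw_y deg 75.0 q [-0.55  0.81  1.35  0.    0.98 -1.85]
```

Closed on 66 mm. Now I open, turn -90°, and squeeze again.

```bash
python3 -m inch '0 0 0 0 1;0 0 0 0 1;0 0 0 0 1;0 0 0 -0.121 1;0 0 0 -0.121 1;0 0 0 -0.121 1;0 0 0 -0.121 1;0 0 0 -0.121 1';python3 -m inch '0 0 0 -0.121 1;0 0 0 -0.121 1;0 0 0 -0.121 1;0 0 0 -0.121 1;0 0 0 -0.121 1;0 0 0 -0.121 1;0 0 0 -0.121 1;0 0 0 -0.121 1';python3 -c "
from h import *
st()"; python3 -m inch '0 0 0 0 0.6;0 0 0 0 0.6;0 0 0 0 0.6;0 0 0 0 0.6;0 0 0 0 0.6' 8; python3 -m inch '0 0 0 0 0.5;0 0 0 0 0.5' 25; python3 -c "
from h import *
s,R=st()
c=cams.read_camera('wrist');cv2.imwrite('pics/w2.png',c['color'][:,:,::-1])"
```

```text
time: 4.57
tool_pos: [0.6019, -0.2759, 0.1823]
tool_rot: [-2.938, 1.571, 2.472]
contact_force: [-0.6, 0.3, -0.2]
opening: 0.0921
time: 5.23
tool_pos: [0.6019, -0.2759, 0.1822]
tool_rot: [-1.819, 1.571, 2.623]
contact_force: [-0.9, -0.1, 1.2]
opening: 0.0922
t 5.23 pos [ 601.9 -275.9  182.2] F [-0.9 -0.1  1.2] open 92.2
x [-0.  0. -1.] y [ 0.964 -0.267 -0.   ] z [-0.267 -0.964 -0.   ] yaw_y deg -15.5 q [-0.55  0.81  1.35 -0.    0.98 -0.28]
time: 5.65
tool_pos: [0.602, -0.2759, 0.1824]
tool_rot: [-1.101, 1.571, -2.934]
contact_force: [-0.5, 1.0, 0.7]
opening: 0.0654
time: 5.82
tool_pos: [0.602, -0.2759, 0.1824]
tool_rot: [-0.856, 1.571, -2.69]
contact_force: [-0.7, 0.6, -0.6]
opening: 0.0652
t 5.82 pos [ 602.  -275.9  182.4] F [-0.7  0.6 -0.6] open 65.2
x [-0. -0. -1.] y [ 0.966 -0.26  -0.   ] z [-0.26  -0.966  0.   ] yaw_y deg -15.1 q [-0.55  0.81  1.35 -0.    0.98 -0.28]
```

View pics/w2.png

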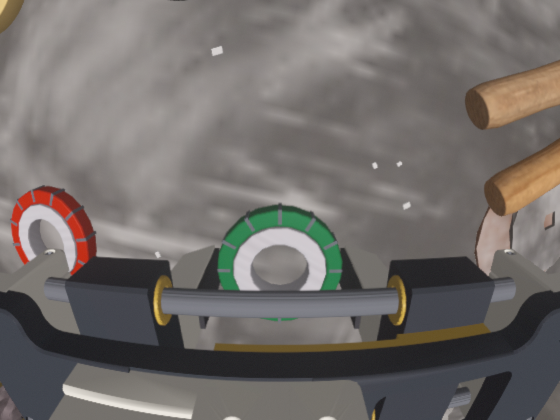

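Green is gripped in the centre of the pads, so its true centre is (602.0,-275.9); top view is biased about (0,-4) and scene about (+3.5,+1). I lift and move near the arbor to measure it with the wrist camera.

```bash
python3 -m inch '0 0 10 0 0.5;0 0 35 0 0.5;0 0 35 0 0.5;0 0 35 0 0.5;2 35 15 0 0.5;3 41 0 0 0.5;3 41 0 0 0.5;3 41 0 0 0.5'  25; python3 -m inch '3 41 0 0 0.5;5 30 0 0 0.5;0 0 0 0 0.5;0 0 0 0 0.5'
python3 - <<'E'
from h import *
s,R=st()
c=cams.read_camera('wrist');cv2.imwrite('pics/w3.png',c['color'][:,:,::-1])
E
```

```text
time: 6.53
tool_pos: [0.6126, -0.1165, 0.3136]
tool_rot: [1.629, 1.569, -0.206]
contact_force: [1.6, 0.1, -1.9]
opening: 0.0652
time: 6.87
tool_pos: [0.621, -0.045, 0.3131]
tool_rot: [1.389, 1.57, -0.442]
contact_force: [-0.7, -0.2, -2.2]
opening: 0.0647
t 6.87 pos [621.  -45.  313.1] F [-0.7 -0.2 -2.2] open 64.7
x [ 0.001 -0.    -1.   ] y [ 0.966 -0.257  0.001] z [-0.257 -0.966  0.   ] yaw_y deg -14.9 q [-0.2   0.6   1.37 -0.    1.18  0.07]
```

View pics/w3.png

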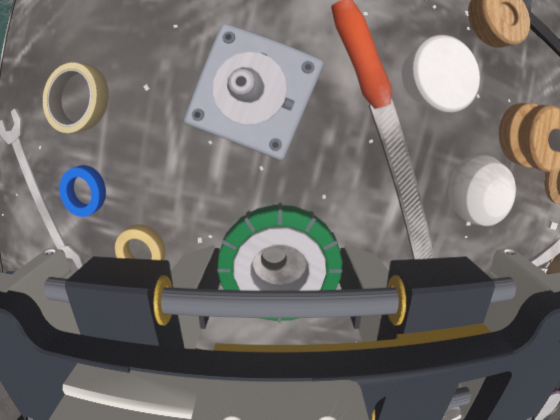

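Arbor is fully visible: nose tip near (240,81), flange centre near (249,88). I zoom in to get pixels.

Run:
```python
from h import *
im=cv2.imread('pics/w3.png')[15:165,175:330]
cv2.imwrite('pics/w3c.png',cv2.resize(im,None,fx=4,fy=4,interpolation=cv2.INTER_CUBIC))
```

```text
(no output)
```

View pics/w3c.png

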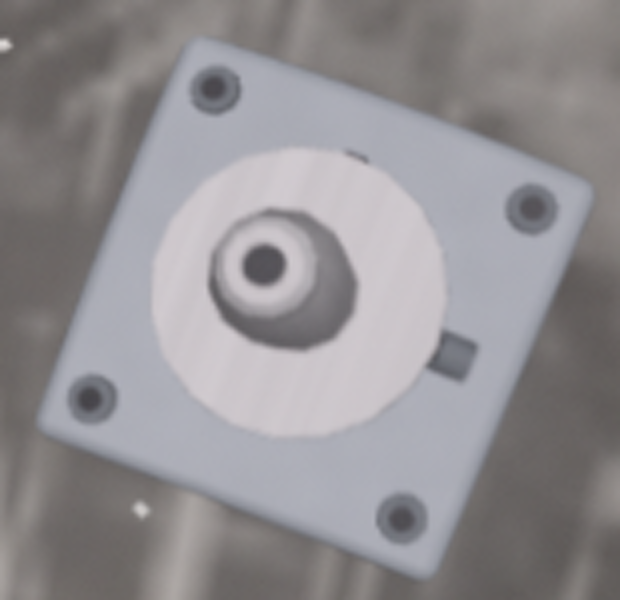

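Run:
```python
from h import *
s,R=st()
c=cams.read_camera('wrist')
for n,uv,z in [("nose",(240.6,80.9),.094),("flange",(249.2,87.6),.04),("bolts",(252,90.6),.014),("heldbore",(279.7,264),.1447)]:
    print(n,np.round(wplane(c,uv,s,R,z)*1000,1))
```

```text
t 6.92 pos [621.  -46.5 312.9] F [-0.  -0.3 -2. ] open 65.1
x [ 0.    -0.001 -1.   ] y [ 0.966 -0.259  0.001] z [-0.259 -0.966  0.   ] yaw_y deg -15.0 q [-0.2   0.6   1.37 -0.    1.18  0.06]
nose [624.5  54.6  94. ]
flange [624.8  54.3  40. ]
bolts [624.6  53.6  14. ]
heldbore [622.7 -43.  144.7]
```

```bash
python3 -m inch '0 0 0 0 0.5;0 0 0 0 0.5'
python3 - <<'E'
from h import *
for i in range(3):
    s,R=st();c=cams.read_camera('wrist')
cv2.imwrite('pics/w4.png',c['color'][:,:,::-1])
im=c["color"][15:165,175:330]
g=cv2.cvtColor(cv2.resize(im,None,fx=4,fy=4,interpolation=cv2.INTER_CUBIC),cv2.COLOR_RGB2GRAY)
# bolts & nose hole: dark blobs
m=(g<75).astype(np.uint8)
n,l,stt,cen=cv2.connectedComponentsWithStats(m)
for i in range(1,n):
    if 300<stt[i][4]<3000: print(stt[i].tolist(),np.round((cen[i]+.5)/4-.5+[175,15],2),np.round(wplane(c,(cen[i]+.5)/4-.5+[175,15],s,R,.014)*1000,1),np.round(wplane(c,(cen[i]+.5)/4-.5+[175,15],s,R,.094)*1000,1))
# flange: bright
E
```

```text
time: 7.13
tool_pos: [0.6209, -0.0484, 0.3124]
tool_rot: [-0.006, 1.571, -1.843]
contact_force: [0.7, -0.1, -1.4]
opening: 0.0651
t 7.13 pos [620.9 -48.4 312.4] F [ 0.7 -0.1 -1.4] open 65.1
x [-0. -0. -1.] y [ 0.965 -0.263 -0.   ] z [-0.263 -0.965  0.   ] yaw_y deg -15.2 q [-0.2   0.6   1.37 -0.    1.18  0.07]
t 7.18 pos [620.9 -48.3 312.4] F [-0.9  0.3 -1. ] open 64.8
x [-0. -0. -1.] y [ 0.965 -0.263 -0.   ] z [-0.263 -0.965  0.   ] yaw_y deg -15.2 q [-0.2   0.6   1.37 -0.    1.18  0.07]
t 7.23 pos [620.9 -48.1 312.4] F [ 0.1  0.2 -2.2] open 64.9
x [-0. -0. -1.] y [ 0.965 -0.263 -0.   ] z [-0.263 -0.965  0.   ] yaw_y deg -15.2 q [-0.2   0.6   1.37 -0.    1.18  0.07]
```

Run:
```python
from h import *
s,R=st();c=cams.read_camera('wrist')
im=c["color"][15:165,175:330]
b=cv2.resize(im,None,fx=4,fy=4,interpolation=cv2.INTER_CUBIC)
cv2.imwrite('pics/w4c.png',b[:,:,::-1])
g=cv2.cvtColor(b,cv2.COLOR_RGB2GRAY)
m=(g<110).astype(np.uint8)
n,l,stt,cen=cv2.connectedComponentsWithStats(m)
for i in range(1,n):
    uv=(cen[i]+.5)/4-.5+[175,15]
    if 200<stt[i][4]<9000: print(stt[i].tolist(),np.round(uv,2),np.round(wplane(c,uv,s,R,.014)*1000,1),np.round(wplane(c,uv,s,R,.094)*1000,1))
```

```text
t 7.28 pos [620.9 -47.9 312.4] F [-0.1  0.1 -1.3] open 65.0
x [-0. -0. -1.] y [ 0.965 -0.262 -0.   ] z [-0.262 -0.965  0.   ] yaw_y deg -15.2 q [-0.2   0.6   1.37 -0.    1.18  0.07]
[0, 0, 114, 125, 8539] [185.55  27.98] [584.2 124.9  14. ] [600.8  97.3  94. ]
[369, 0, 21, 15, 204] [269.5  15.9] [656.3 112.5  14. ] [652.2  88.4  94. ]
[192, 60, 29, 28, 636] [226.18  33.05] [617. 108.  14.] [624.2  85.2  94. ]
[465, 103, 36, 22, 487] [295.62  42.64] [671.2  83.1  14. ] [662.8  67.4  94. ]
[59, 112, 24, 34, 426] [192.57  47.  ] [585.8 105.5  14. ] [601.9  83.4  94. ]
[513, 178, 29, 27, 623] [306.3   62.41] [675.3  64.   14. ] [665.8  53.8  94. ]
[234, 225, 42, 39, 1233] [238.3   75.67] [617.1  68.1  14. ] [624.2  56.7  94. ]
[204, 261, 141, 71, 2915] [243.59  91.42] [617.7  53.6  14. ] [624.7  46.4  94. ]
[422, 317, 36, 46, 499] [284.07 100.93] [648.5  36.4  14. ] [646.6  34.1  94. ]
[70, 371, 27, 29, 623] [195.37 110.98] [572.9  49.8  14. ] [592.7  43.7  94. ]
[383, 490, 29, 28, 641] [273.84 140.64] [631.2   5.7  14. ] [634.3  12.2  94. ]
[334, 539, 20, 51, 244] [260.22 154.53] [616.7  -2.9  14. ] [623.9   6.1  94. ]
[206, 549, 92, 51, 3561] [236.43 159.03] [595.6  -1.   14. ] [608.9   7.4  94. ]
```

View pics/w4c.png

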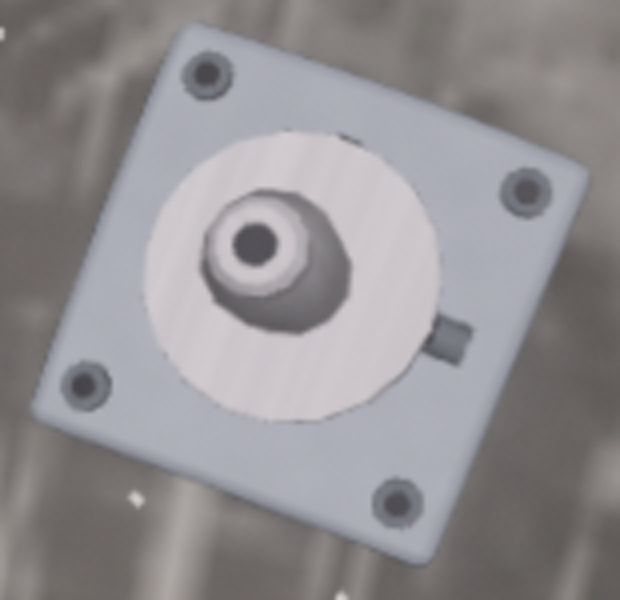

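Settled wrist view puts the arbor at (624.2,56.8) from both nose and bolts. Top and scene, corrected with the green wheel's gripped position, give (624.5,53.5). I take (624.5,54.5), which all three support within 2.5 mm. Moving over it.

```bash
python3 -m inch '1 34 0 0 0.5;2 40 0 0 0.5;1 25 0 0 0.5;0 3 0 0 0.5;0 0 0 0 0.5;0 0 0 0 0.5;0 0 0 0 0.5;0 0 0 0 0.5'
python3 - <<'E'
from h import *
s,R=st()
c=cams.read_camera('wrist');cv2.imwrite('pics/w5.png',c['color'][:,:,::-1])
c=cams.read_camera('scene');a=c['color'][100:260,220:400];cv2.imwrite('pics/s5.png',cv2.resize(a,None,fx=4,fy=3.75)[:,:,::-1])
st()
E
```

```text
time: 8.0
tool_pos: [0.6251, 0.0537, 0.3124]
tool_rot: [0.347, 1.571, -1.489]
contact_force: [-0.2, 0.1, -1.4]
opening: 0.0647
t 8.0 pos [625.1  53.7 312.4] F [-0.2  0.1 -1.4] open 64.7
x [ 0. -0. -1.] y [ 0.965 -0.263  0.   ] z [-0.263 -0.965  0.   ] yaw_y deg -15.2 q [-0.04  0.61  1.35 -0.    1.18  0.23]
t 8.1 pos [625.   54.  312.4] F [ 0.7  0.1 -2.5] open 64.8
x [ 0. -0. -1.] y [ 0.965 -0.262  0.   ] z [-0.262 -0.965  0.   ] yaw_y deg -15.2 q [-0.04  0.61  1.35 -0.    1.18  0.23]
```

View pics/w5.png

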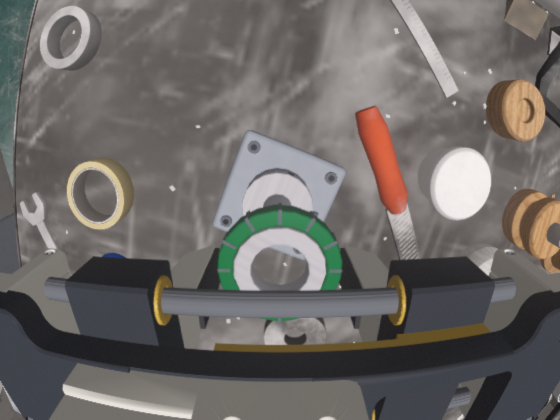

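View pics/s5.png

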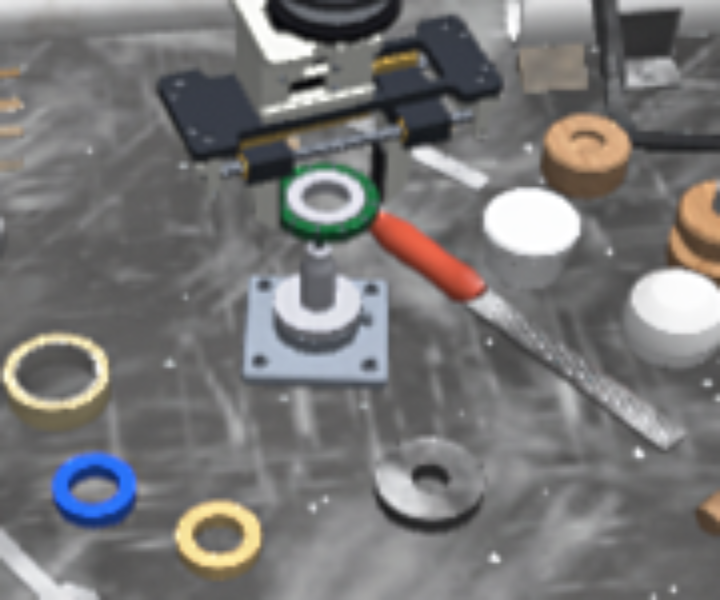

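Run:
```python
from h import *
c=cams.read_camera('scene');im=c['color']
K=8
u0,v0,u1,v1=270,125,340,205
b=cv2.resize(im[v0:v1,u0:u1],None,fx=K,fy=K,interpolation=cv2.INTER_CUBIC)
cv2.imwrite('pics/s6.png',b[:,:,::-1])
h=cv2.cvtColor(b,cv2.COLOR_RGB2HSV)
m=cmask("green",h).astype(np.uint8)*255
m=cv2.morphologyEx(m,cv2.MORPH_CLOSE,np.ones((5,5)))
cs,hi=cv2.findContours(m,cv2.RETR_CCOMP,cv2.CHAIN_APPROX_NONE)
for j,q in enumerate(cs):
    if cv2.contourArea(q)>2000:
        e=cv2.fitEllipse(q);uv=(np.array(e[0])+.5)/K-.5+[u0,v0]
        print(hi[0][j],np.round(uv,2),np.round(np.array(e[1])/K,1),np.round(onplane(c,uv,.143)*1000,1))
g=cv2.cvtColor(b,cv2.COLOR_RGB2GRAY)
for p in [(.6245,.0545,z) for z in (.04,.094,.143)]: print(np.round(proj(c,p),2))
st()
```

```text
[-1 -1  1 -1] [301.28 153.34] [20.8 25.8] [621.6  47.7 143. ]
[-1  1 -1  0] [300.88 152.03] [15.4 20.7] [623.5  52.  143. ]
[299.57 179.59]
[300.1  165.18]
[300.62 151.27]
t 8.15 pos [625.   54.1 312.4] F [-0.1 -0.5 -0.9] open 65.0
x [ 0. -0. -1.] y [ 0.965 -0.262  0.   ] z [-0.262 -0.965  0.   ] yaw_y deg -15.2 q [-0.04  0.61  1.35 -0.    1.18  0.23]
```

View pics/s6.png

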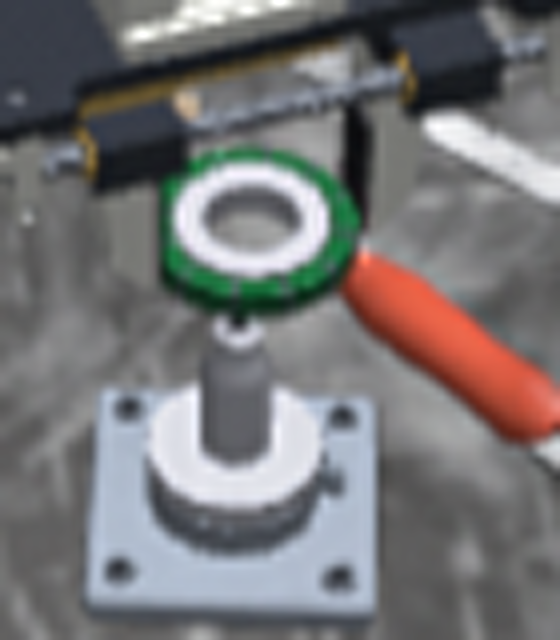

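Scene view of the held wheel against the nose: it sits about 2.7 mm too far toward image right. Averaging with the wrist estimate (624.2,56.8), I shift about (-1.4,+1.5) and lower over the nose.

```bash
python3 -m inch '-1.4 1.5 0 0 0.5;0 0 -20 0 0.5;0 0 -20 0 0.5;0 0 -5 0 0.5;0 0 0 0 0.5;0 0 0 0 0.5'
python3 - <<'E'
from h import *
st()
c=cams.read_camera('scene');a=c['color'][125:205,270:340];cv2.imwrite('pics/s7.png',cv2.resize(a,None,fx=7,fy=7,interpolation=cv2.INTER_CUBIC)[:,:,::-1])
E
python3 -m inch '0 0 -4 0 0.5;0 0 -4 0 0.5;0 0 -4 0 0.5;0 0 0 0 0.5'; python3 -c "
from h import *
st()"
```

```text
time: 8.65
tool_pos: [0.6238, 0.0565, 0.2678]
tool_rot: [1.765, 1.571, -0.07]
contact_force: [0.3, 0.4, -1.6]
opening: 0.065
t 8.65 pos [623.8  56.5 267.8] F [ 0.3  0.4 -1.6] open 65.0
x [ 0. -0. -1.] y [ 0.965 -0.261  0.   ] z [-0.261 -0.965 -0.   ] yaw_y deg -15.1 q [-0.03  0.65  1.4  -0.    1.09  0.23]
time: 9.03
tool_pos: [0.6233, 0.0566, 0.2546]
tool_rot: [-1.312, 1.57, 3.136]
contact_force: [-0.0, -0.6, -2.0]
opening: 0.0648
t 9.03 pos [623.3  56.6 254.6] F [-0.  -0.6 -2. ] open 64.8
x [-0.001  0.    -1.   ] y [ 0.965 -0.261 -0.001] z [-0.261 -0.965  0.   ] yaw_y deg -15.1 q [-0.03  0.67  1.42 -0.    1.06  0.23]
```

View pics/s7.png

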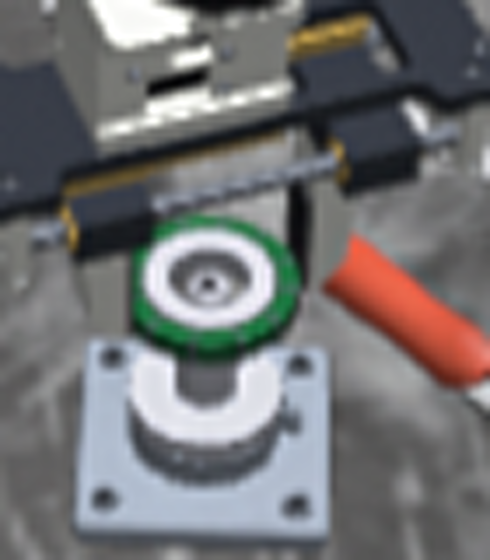

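The nose sits centred in the bore and the wheel is past the taper with no side force. Continuing down to the seat.

```bash
python3 -m inch '0 0 -10 0 0.5;0 0 -10 0 0.5;0 0 -6 0 0.5;0 0 -2 0 0.5;0 0 -2 0 0.5;0 0 0 0 0.5;0 0 0 0 0.5'; python3 -c "
from h import *
st()"
```

```text
time: 9.62
tool_pos: [0.6237, 0.0566, 0.2255]
tool_rot: [1.746, 1.57, -0.089]
contact_force: [0.8, -0.8, -1.9]
opening: 0.065
t 9.62 pos [623.7  56.6 225.5] F [ 0.8 -0.8 -1.9] open 65.0
x [ 0. -0. -1.] y [ 0.965 -0.261  0.   ] z [-0.261 -0.965 -0.   ] yaw_y deg -15.1 q [-0.03  0.7   1.44 -0.    1.    0.23]
```

```bash
python3 -m inch '0 0 -1 0 0.5;0 0 -1 0 0.5;0 0 -1 0 0.5;0 0 0 0 0.5'; python3 -c "
from h import *
st()";  python3 -m inch '0 0 -1 0 0.5;0 0 0 0 0.5'; python3 -c "
from h import *
st()"
```

```text
time: 9.95
tool_pos: [0.6236, 0.0566, 0.2224]
tool_rot: [1.674, 1.571, -0.16]
contact_force: [0.6, -0.3, -1.3]
opening: 0.0649
t 9.95 pos [623.6  56.6 222.4] F [ 0.6 -0.3 -1.3] open 64.9
x [ 0. -0. -1.] y [ 0.965 -0.261  0.   ] z [-0.261 -0.965 -0.   ] yaw_y deg -15.1 q [-0.03  0.71  1.44 -0.    0.99  0.23]
time: 10.12
tool_pos: [0.6236, 0.0566, 0.2223]
tool_rot: [1.708, 1.57, -0.127]
contact_force: [-2.3, -1.2, 4.4]
opening: 0.065
t 10.12 pos [623.6  56.6 222.3] F [-2.3 -1.2  4.4] open 65.0
x [ 0.001 -0.    -1.   ] y [ 0.965 -0.261  0.001] z [-0.261 -0.965 -0.   ] yaw_y deg -15.1 q [-0.03  0.71  1.44 -0.    0.99  0.23]
```

Seated: contact force rises at TCP z 222, which is 40 mm above the table height. Releasing and going to the brass ring, corrected estimate (470,-59.8).

```bash
python3 -m inch '0 0 0.5 0 1;0 0 0 0 1;0 0 0 0 1;0 0 0 0 1;0 0 20 0 1;0 0 30 0 1;0 0 30 0 1;-15 -12 15 0 1'; python3 -m inch '-30 -23 0 0 1;-30 -23 0 0 1;-30 -23 0 0 1;-30 -23 0 0 1;-18 -13 0 0 1;0 0 0 0 1;0 0 0 0 1;0 0 0 0 1';python3 - <<'E'
from h import *
s,R=st()
c=cams.read_camera('wrist');cv2.imwrite('pics/w8.png',c['color'][:,:,::-1])
wmeas("brass",.016,c,s,R)
E
```

```text
time: 10.78
tool_pos: [0.6104, 0.0458, 0.3205]
tool_rot: [1.893, 1.564, 0.059]
contact_force: [0.2, -1.0, -0.1]
opening: 0.0917
time: 11.45
tool_pos: [0.4711, -0.0604, 0.3172]
tool_rot: [1.702, 1.569, -0.133]
contact_force: [-0.3, -0.4, 1.1]
opening: 0.0918
t 11.45 pos [471.1 -60.4 317.2] F [-0.3 -0.4  1.1] open 91.8
x [ 0.001 -0.    -1.   ] y [ 0.965 -0.261  0.001] z [-0.261 -0.965 -0.   ] yaw_y deg -15.1 q [-0.29  0.35  1.79  0.    1.01 -0.02]
brass centre [455.  112.1] r 34.7
brass centre [469.7 -58.4] r 26.1
```

View pics/w8.png

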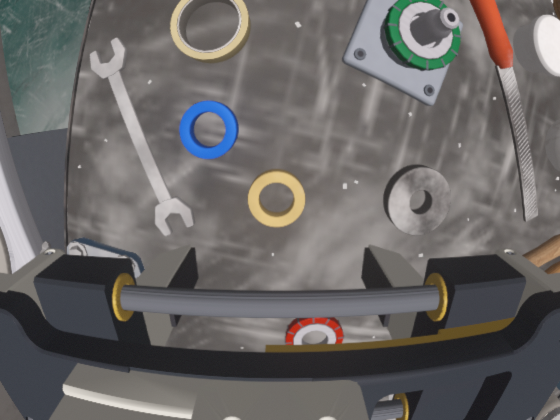

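Run:
```python
from h import *
s,R=st()
c=cams.read_camera('wrist')
for z in (0.03,.06,.09): print(z,[np.round(wplane(c,uv,s,R,z)*1000,0)[:2] for uv in [(75,243),(140,258)]])
ct=cams.read_camera('top')
for z in (0.03,.06,.09): print(z,[np.round(onplane(ct,uv,z)*1000,0)[:2] for uv in [(305,310),(355,328),(292,345)]])
```

```text
t 11.5 pos [471.3 -60.2 317.1] F [ 0.2 -1.5  0. ] open 91.7
x [ 0.001 -0.    -1.   ] y [ 0.965 -0.261  0.001] z [-0.261 -0.965 -0.   ] yaw_y deg -15.1 q [-0.29  0.35  1.79  0.    1.01 -0.02]
0.03 [array([257., -44.]), array([327., -76.])]
0.06 [array([283., -37.]), array([346., -66.])]
0.09 [array([310., -31.]), array([364., -56.])]
0.03 [array([306., -76.]), array([ 264., -184.]), array([232., -45.])]
0.06 [array([312., -74.]), array([ 271., -178.]), array([240., -44.])]
0.09 [array([318., -72.]), array([ 279., -172.]), array([249., -43.])]
```

```bash
python3 -m inch '-1 0.4 -35 0 1;0 0 -38 0 1;0 0 -35 0 1;0 0 -18 0 1;0 0 -8 0 1;0 0 0 0 1;0 0 0 0 1' 8;python3 -c "
from h import *
st()"
```

```text
time: 12.18
tool_pos: [0.4702, -0.0598, 0.1832]
tool_rot: [1.555, 1.57, -0.279]
contact_force: [0.3, 0.4, 0.5]
opening: 0.0919
t 12.18 pos [470.2 -59.8 183.2] F [0.3 0.4 0.5] open 91.9
x [ 0.001 -0.    -1.   ] y [ 0.966 -0.26   0.001] z [-0.26  -0.966  0.   ] yaw_y deg -15.1 q [-0.29  0.56  1.91  0.    0.66 -0.03]
```

```bash
python3 -m inch '0 0 0 0 0.4;0 0 0 0 0.4;0 0 0 0 0.4;0 0 0 0 0.4;0 0 0 0 0.4;0 0 0 0 0.4;0 0 0 0 0.4;0 0 0 0 0.4' 8; python3 -m inch '0 0 0 0 1;0 0 0 0 1;0 0 0 0 1;0 0 0 0.121 1;0 0 0 0.121 1;0 0 0 0.121 1;0 0 0 0.121 1;0 0 0 0.121 1';python3 -m inch '0 0 0 0.121 1;0 0 0 0.121 1;0 0 0 0.121 1;0 0 0 0.121 1;0 0 0 0.121 1;0 0 0 0.121 1;0 0 0 0.121 1;0 0 0 0.118 1';python3 -m inch '0 0 0 0 0.4;0 0 0 0 0.4;0 0 0 0 0.4;0 0 0 0 0.4;0 0 0 0 0.4;0 0 0 0 0.4;0 0 0 0 0.4' 8; python3 -m inch '0 0 0 0 0.4;0 0 0 0 0.4' 25; python3 -c "
from h import *
s,R=st()
c=cams.read_camera('wrist');cv2.imwrite('pics/w9.png',c['color'][:,:,::-1])"
```

```text
time: 12.85
tool_pos: [0.4696, -0.06, 0.1831]
tool_rot: [1.388, 1.571, -0.446]
contact_force: [-0.9, 0.2, 3.3]
opening: 0.0515
time: 13.52
tool_pos: [0.4696, -0.06, 0.1828]
tool_rot: [-2.759, 1.571, 2.3]
contact_force: [-0.3, -0.2, -0.5]
opening: 0.0918
time: 14.18
tool_pos: [0.4696, -0.06, 0.1828]
tool_rot: [2.554, 1.571, 2.295]
contact_force: [0.8, 1.2, -0.1]
opening: 0.0918
time: 14.77
tool_pos: [0.4696, -0.06, 0.1829]
tool_rot: [1.765, 1.571, 1.5]
contact_force: [0.4, 0.4, 0.1]
opening: 0.0516
time: 14.93
tool_pos: [0.4696, -0.06, 0.1829]
tool_rot: [1.226, 1.571, 0.961]
contact_force: [0.8, 0.1, 0.5]
opening: 0.051
t 14.93 pos [469.6 -60.  182.9] F [0.8 0.1 0.5] open 51.0
x [ 0.  0. -1.] y [0.262 0.965 0.   ] z [ 0.965 -0.262  0.   ] yaw_y deg 74.8 q [-0.29  0.56  1.92  0.    0.66 -1.6 ]
```

View pics/w9.png

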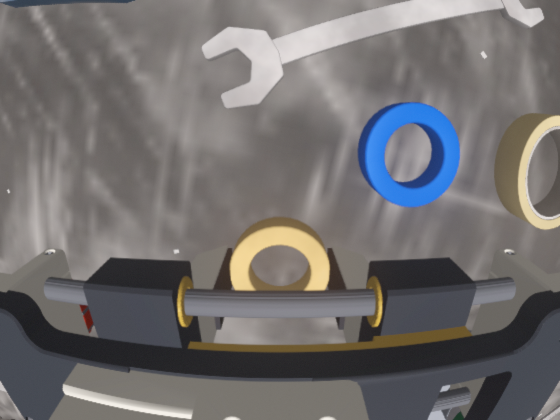

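Brass held and centred, blue untouched. Carrying it over the arbor.

```bash
python3 -m inch '0 0 10 0 0.4;0 0 35 0 0.4;0 0 35 0 0.4;0 0 35 0 0.4;14 10 15 0 0.4;30 23 0 0 0.4;30 23 0 0 0.4;30 23 0 0 0.4'  25; python3 -m inch '30 23 0 0 0.4;20 14 0 0 0.4;0 0 0 0 0.4;0 0 0 0 0.4;0 0 0 0 0.4;0 0 0 0 0.4'
python3 - <<'E'
from h import *
s,R=st()
c=cams.read_camera('scene');a=c['color'][125:205,260:340];cv2.imwrite('pics/s10.png',cv2.resize(a,None,fx=7,fy=7,interpolation=cv2.INTER_CUBIC)[:,:,::-1])
st()
E
```

```text
time: 15.65
tool_pos: [0.5744, 0.0198, 0.3145]
tool_rot: [0.168, 1.569, -0.098]
contact_force: [1.9, -1.0, -0.2]
opening: 0.0508
time: 16.15
tool_pos: [0.6227, 0.0552, 0.3131]
tool_rot: [-2.736, 1.57, -3.002]
contact_force: [-0.5, 0.1, -1.0]
opening: 0.051
t 16.15 pos [622.7  55.2 313.1] F [-0.5  0.1 -1. ] open 51.0
x [-0.001 -0.    -1.   ] y [ 0.263  0.965 -0.   ] z [ 0.965 -0.263 -0.001] yaw_y deg 74.8 q [-0.03  0.6   1.36 -0.    1.18 -1.34]
t 16.2 pos [622.8  55.1 313.2] F [-1.   0.7 -0.8] open 50.7
x [-0.001 -0.    -1.   ] y [ 0.263  0.965 -0.   ] z [ 0.965 -0.263 -0.001] yaw_y deg 74.8 q [-0.03  0.6   1.36 -0.    1.18 -1.34]
```

View pics/s10.png

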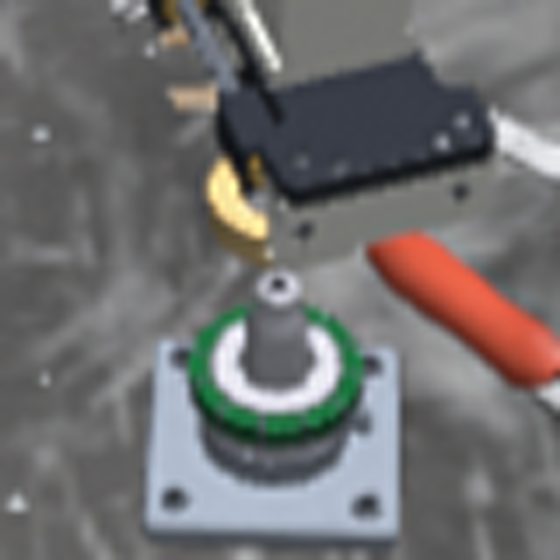

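The finger hides the ring at this yaw, so I turn back to -15° to see the fit.

```bash
python3 -m inch '0.8 1.2 0 -0.121 0.4;0 0 0 -0.121 0.4;0 0 0 -0.121 0.4;0 0 0 -0.121 0.4;0 0 0 -0.121 0.4;0 0 0 -0.121 0.4;0 0 0 -0.121 0.4;0 0 0 -0.121 0.4'  25; python3 -m inch '0 0 0 -0.121 0.4;0 0 0 -0.121 0.4;0 0 0 -0.121 0.4;0 0 0 -0.121 0.4;0 0 0 -0.121 0.4;0 0 -20 0 0.4;0 0 -20 0 0.4;0 0 0 0 0.4';python3 -m inch '0 0 0 0 0.4;0 0 0 0 0.4'
python3 - <<'E'
from h import *
s,R=st()
c=cams.read_camera('scene');a=c['color'][125:205,260:340];cv2.imwrite('pics/s11.png',cv2.resize(a,None,fx=7,fy=7,interpolation=cv2.INTER_CUBIC)[:,:,::-1])
c=cams.read_camera('wrist');cv2.imwrite('pics/w11.png',c['color'][:,:,::-1])
st()
E
```

```text
time: 16.87
tool_pos: [0.6238, 0.0563, 0.3134]
tool_rot: [0.169, 1.571, -1.071]
contact_force: [-0.2, -0.7, -0.4]
opening: 0.0512
time: 17.53
tool_pos: [0.6227, 0.0563, 0.2696]
tool_rot: [-1.316, 1.564, 3.128]
contact_force: [-1.0, -0.5, -2.3]
opening: 0.0509
time: 17.7
tool_pos: [0.6245, 0.0567, 0.2742]
tool_rot: [1.769, 1.569, -0.07]
contact_force: [0.0, -0.9, -1.0]
opening: 0.0509
t 17.7 pos [624.5  56.7 274.2] F [ 0.  -0.9 -1. ] open 50.9
x [ 0.001 -0.    -1.   ] y [ 0.964 -0.264  0.001] z [-0.264 -0.964 -0.   ] yaw_y deg -15.3 q [-0.03  0.65  1.39 -0.    1.1   0.24]
t 17.8 pos [624.7  57.  274.5] F [ 0.5  0.7 -1.3] open 50.8
x [ 0.003 -0.    -1.   ] y [ 0.965 -0.264  0.003] z [-0.264 -0.965 -0.001] yaw_y deg -15.3 q [-0.03  0.65  1.39 -0.    1.1   0.24]
```

View pics/s11.png

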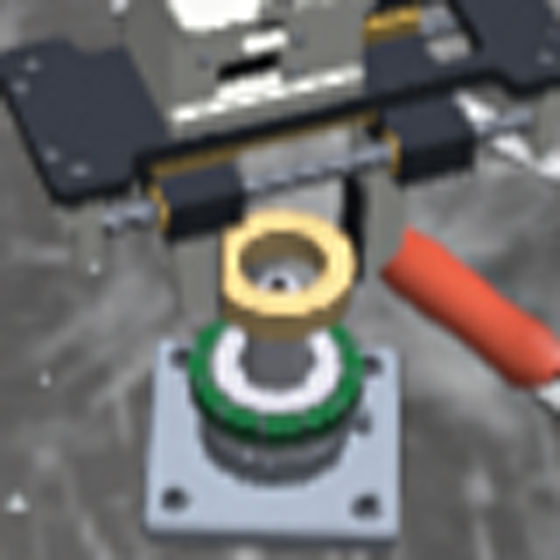

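View pics/w11.png

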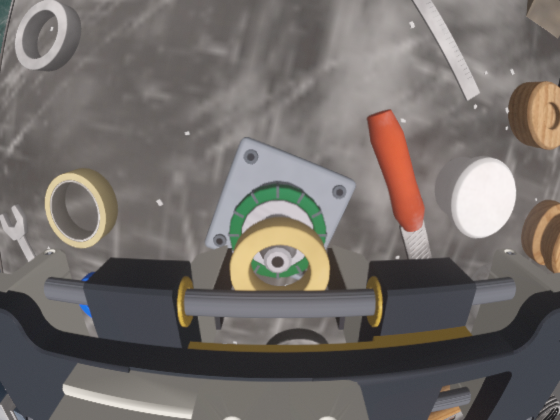

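Run:
```python
from h import *
s,R=st()
c=cams.read_camera('scene');K=8;u0,v0=270,135
b=cv2.resize(c['color'][v0:v0+70,u0:u0+60],None,fx=K,fy=K,interpolation=cv2.INTER_CUBIC)
h=cv2.cvtColor(b,cv2.COLOR_RGB2HSV)
H,S,V=[h[:,:,i].astype(int) for i in range(3)]
for vt in (150,180,200):
    m=((S>60)&(H>10)&(H<35)&(V>vt)).astype(np.uint8)*255
    cs,hi=cv2.findContours(m,cv2.RETR_CCOMP,cv2.CHAIN_APPROX_NONE)
    for j,q in enumerate(cs):
        if cv2.contourArea(q)>1000:
            e=cv2.fitEllipse(q);uv=(np.array(e[0])+.5)/K-.5+[u0,v0]
            print(vt,hi[0][j][3],np.round(uv,2),np.round(np.array(e[1])/K,1),np.round(onplane(c,uv,.1075)*1000,1))
cv2.imwrite('pics/s12.png',b[:,:,::-1])
st()
```

```text
t 17.8 pos [624.7  57.  274.5] F [ 0.5  0.7 -1.3] open 50.8
x [ 0.003 -0.    -1.   ] y [ 0.965 -0.264  0.003] z [-0.264 -0.965 -0.001] yaw_y deg -15.3 q [-0.03  0.65  1.39 -0.    1.1   0.24]
150 -1 [300.45 161.96] [15.5 19.4] [623.9  52.7 107.5]
150 0 [300.01 161.82] [ 8.6 12.2] [623.2  53.7 107.5]
180 -1 [300.49 161.84] [15.2 18.9] [624.2  53.  107.5]
180 0 [299.97 161.73] [ 8.9 12.7] [623.3  54.  107.5]
200 -1 [300.53 161.78] [15.  18.5] [624.4  53.1 107.5]
200 0 [299.95 161.7 ] [ 9.2 13.1] [623.3  54.1 107.5]
t 17.85 pos [624.6  57.  274.4] F [-0.4 -0.2 -1. ] open 50.6
x [ 0.002 -0.    -1.   ] y [ 0.965 -0.264  0.002] z [-0.264 -0.965 -0.001] yaw_y deg -15.3 q [-0.03  0.65  1.39 -0.    1.1   0.24]
```

View pics/s12.png

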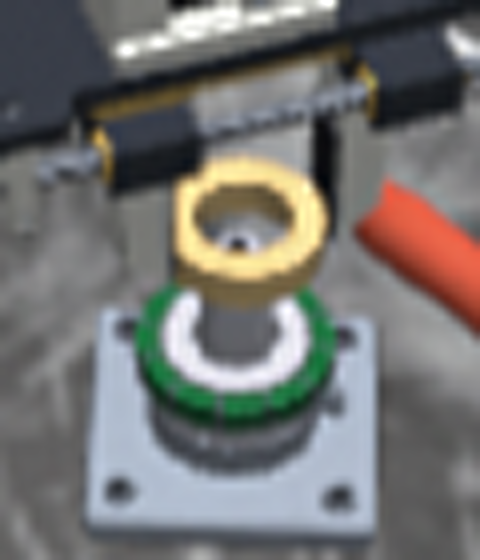

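Brass bore is about 1.3 mm to image right of the nose axis in scene view, and the wrist view agrees. I correct by (-1,+0.6) and lower in steps.

```bash
python3 -m inch '-1 0.6 0 0 0.4;0 0 -5 0 0.4;0 0 -5 0 0.4;0 0 -5 0 0.4;0 0 0 0 0.4;0 0 0 0 0.4'; python3 -m inch '0 0 -3 0 0.4;0 0 -3 0 0.4;0 0 0 0 0.4'; python3 -m inch '0 0 -4 0 0.4;0 0 -4 0 0.4;0 0 -4 0 0.4;0 0 0 0 0.4'; python3 -c "
from h import *
st()"
```

```text
time: 18.35
tool_pos: [0.6232, 0.0578, 0.2572]
tool_rot: [-1.312, 1.569, 3.133]
contact_force: [-0.5, 0.5, -0.8]
opening: 0.051
time: 18.6
tool_pos: [0.6232, 0.0578, 0.2512]
tool_rot: [-1.293, 1.57, -3.13]
contact_force: [-0.2, 0.4, -1.9]
opening: 0.0507
time: 18.93
tool_pos: [0.623, 0.0578, 0.2387]
tool_rot: [-1.309, 1.569, 3.137]
contact_force: [0.8, -0.4, -1.2]
opening: 0.0508
t 18.93 pos [623.   57.8 238.7] F [ 0.8 -0.4 -1.2] open 50.8
x [-0.002  0.    -1.   ] y [ 0.965 -0.264 -0.002] z [-0.264 -0.965  0.   ] yaw_y deg -15.3 q [-0.03  0.69  1.43 -0.    1.03  0.24]
```

```bash
python3 -m inch '0 0 -1 0 0.4;0 0 -1 0 0.4;0 0 0 0 0.4'; python3 -m inch '0 0 -1 0 0.4;0 0 0 0 0.4';python3 -c "
from h import *
st()"
```

```text
time: 19.18
tool_pos: [0.6234, 0.0578, 0.2378]
tool_rot: [1.262, 1.571, -0.576]
contact_force: [-0.2, 0.4, -0.8]
opening: 0.0505
time: 19.35
tool_pos: [0.6234, 0.0578, 0.237]
tool_rot: [1.728, 1.57, -0.11]
contact_force: [-1.0, -0.9, -1.6]
opening: 0.0512
t 19.35 pos [623.4  57.8 237. ] F [-1.  -0.9 -1.6] open 51.2
x [ 0. -0. -1.] y [ 0.965 -0.264  0.   ] z [-0.264 -0.965 -0.   ] yaw_y deg -15.3 q [-0.03  0.69  1.43 -0.    1.02  0.24]
```

```bash
python3 -m inch '0 0 -0.7 0 0.4;0 0 0 0 0.4'; python3 -m inch '0 0 -0.7 0 0.4;0 0 0 0 0.4';python3 -c "
from h import *
st()"
```

```text
time: 19.52
tool_pos: [0.6234, 0.0578, 0.2369]
tool_rot: [1.75, 1.57, -0.087]
contact_force: [-0.9, 0.3, 3.3]
opening: 0.0506
time: 19.68
tool_pos: [0.6234, 0.0578, 0.2368]
tool_rot: [1.761, 1.57, -0.077]
contact_force: [-3.0, -0.3, 8.4]
opening: 0.0508
t 19.68 pos [623.4  57.8 236.8] F [-3.  -0.3  8.4] open 50.8
x [ 0.001 -0.    -1.   ] y [ 0.965 -0.264  0.001] z [-0.264 -0.965 -0.   ] yaw_y deg -15.3 q [-0.03  0.69  1.43 -0.    1.02  0.24]
```

Brass is seated (contact at 54 mm). Releasing and going to red at about (468,-228.5).

```bash
python3 -m inch '0 0 0.5 0 1;0 0 0 0 1;0 0 0 0 1;0 0 0 0 1;0 0 20 0 1;0 0 30 0 1;0 0 28 0 1;0 0 0 0 1'; python3 -m inch '-19 -35 0 0 1;-19 -35 0 0 1;-19 -35 0 0 1;-19 -35 0 0 1;-19 -35 0 0 1;-19 -35 0 0 1;-19 -35 0 0 1;-19 -35 0 0 1';python3 -m inch '-3 -6 0 0 1;0 0 0 0 1;0 0 0 0 1;0 0 0 0 1'
python3 - <<'E'
from h import *
s,R=st()
c=cams.read_camera('wrist');cv2.imwrite('pics/w13.png',c['color'][:,:,::-1])
wmeas("red",.013,c,s,R)
c=cams.read_camera('scene');a=c['color'][125:205,260:340];cv2.imwrite('pics/s13.png',cv2.resize(a,None,fx=7,fy=7,interpolation=cv2.INTER_CUBIC)[:,:,::-1])
E
```

```text
time: 20.35
tool_pos: [0.6247, 0.0578, 0.3199]
tool_rot: [1.811, 1.561, -0.026]
contact_force: [1.2, -0.4, 1.3]
opening: 0.0919
time: 21.02
tool_pos: [0.4702, -0.2236, 0.3137]
tool_rot: [1.642, 1.571, -0.196]
contact_force: [0.7, 0.9, 0.6]
opening: 0.0918
time: 21.35
tool_pos: [0.4689, -0.2271, 0.3138]
tool_rot: [-2.967, 1.57, 1.479]
contact_force: [-0.4, -0.7, -0.4]
opening: 0.0917
t 21.35 pos [ 468.9 -227.1  313.8] F [-0.4 -0.7 -0.4] open 91.7
x [ 0.     0.001 -1.   ] y [ 0.965 -0.263 -0.   ] z [-0.263 -0.965 -0.001] yaw_y deg -15.2 q [-0.6   0.43  1.67  0.    1.05 -0.33]
red centre [ 467.7 -226.8] r 32.5
```

View pics/w13.png

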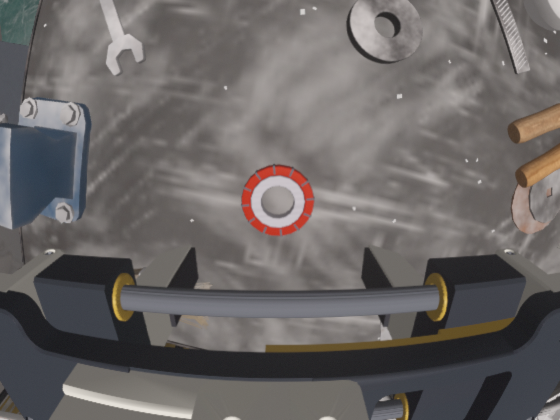

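View pics/s13.png

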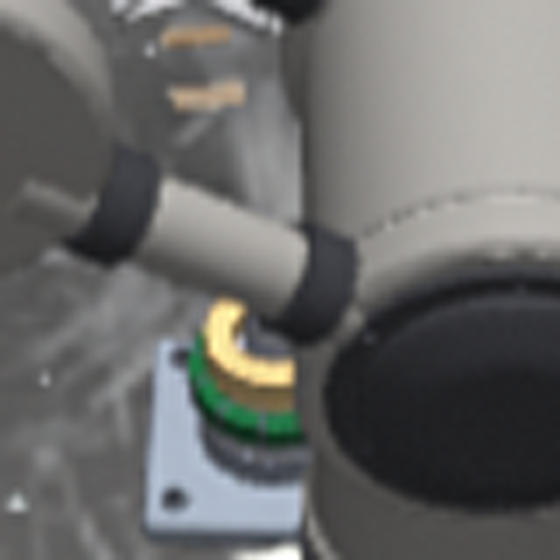

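```bash
python3 -m inch '-0.8 -1.2 0 0.121 1;0 0 -15 0.121 1;0 0 -15 0.121 1;0 0 -15 0.121 1;0 0 -15 0.121 1;0 0 -15 0.121 1;0 0 -10 0.121 1;0 0 -10 0.121 1' 8; python3 -m inch '0 0 -5 0.121 1;0 0 -5 0.121 1;0 0 -5 0.121 1;0 0 -5 0.121 1;0 0 -5 0.118 1;0 0 -5 0 1;0 0 -3 0 1;0 0 0 0 1'; python3 -m inch '0 0 0 0 1;0 0 0 0 1'; python3 -c "
from h import *
st()"
```

```text
time: 22.12
tool_pos: [0.4682, -0.2281, 0.2181]
tool_rot: [3.095, 1.57, 2.233]
contact_force: [-0.7, -0.4, 0.3]
opening: 0.0917
time: 22.78
tool_pos: [0.4677, -0.2287, 0.1853]
tool_rot: [2.703, 1.57, 2.433]
contact_force: [0.2, -0.6, -0.2]
opening: 0.0915
time: 22.95
tool_pos: [0.4678, -0.2293, 0.1862]
tool_rot: [0.017, 1.57, -0.252]
contact_force: [0.5, -0.2, 0.2]
opening: 0.0922
t 22.95 pos [ 467.8 -229.3  186.2] F [ 0.5 -0.2  0.2] open 92.2
x [ 0. -0. -1.] y [0.266 0.964 0.   ] z [ 0.964 -0.266  0.   ] yaw_y deg 74.6 q [-0.6   0.61  1.78  0.    0.75 -1.9 ]
```

```bash
python3 -m inch '0 0 -3.5 0 0.6;0 0 0 0 0.6;0 0 0 0 0.6;0 0 0 0 0.6;0 0 0 0 0.6;0 0 0 0 0.6' 8; python3 -m inch '0 0 0 0 1;0 0 0 0 1;0 0 0 0 1;0 0 0 -0.121 1;0 0 0 -0.121 1;0 0 0 -0.121 1;0 0 0 -0.121 1;0 0 0 -0.121 1';python3 -m inch '0 0 0 -0.121 1;0 0 0 -0.121 1;0 0 0 -0.121 1;0 0 0 -0.121 1;0 0 0 -0.121 1;0 0 0 -0.121 1;0 0 0 -0.121 1;0 0 0 -0.118 1';python3 -m inch '0 0 0 0 0.6;0 0 0 0 0.6;0 0 0 0 0.6;0 0 0 0 0.6;0 0 0 0 0.6;0 0 0 0 0.6' 8; python3 -m inch '0 0 0 0 0.5;0 0 0 0 0.5' 25; python3 -c "
from h import *
s,R=st()
c=cams.read_camera('wrist');cv2.imwrite('pics/w14.png',c['color'][:,:,::-1])"
```

```text
time: 23.45
tool_pos: [0.4676, -0.2294, 0.1826]
tool_rot: [1.429, 1.571, 1.161]
contact_force: [-1.2, -0.3, -0.4]
opening: 0.0657
time: 24.12
tool_pos: [0.4676, -0.2295, 0.1826]
tool_rot: [0.565, 1.571, -0.314]
contact_force: [-0.2, -0.6, -0.4]
opening: 0.0919
time: 24.78
tool_pos: [0.4676, -0.2295, 0.1826]
tool_rot: [1.074, 1.571, -0.77]
contact_force: [-0.3, -0.3, 0.1]
opening: 0.0918
time: 25.28
tool_pos: [0.4675, -0.2294, 0.1825]
tool_rot: [-1.824, 1.57, 2.622]
contact_force: [-0.5, -0.3, 0.7]
opening: 0.0656
time: 25.45
tool_pos: [0.4675, -0.2294, 0.1825]
tool_rot: [-1.801, 1.571, 2.645]
contact_force: [-1.6, -0.2, 0.7]
opening: 0.0649
t 25.45 pos [ 467.5 -229.4  182.5] F [-1.6 -0.2  0.7] open 64.9
x [-0.  0. -1.] y [ 0.965 -0.263 -0.   ] z [-0.263 -0.965 -0.   ] yaw_y deg -15.3 q [-0.6   0.62  1.78 -0.    0.74 -0.34]
```

View pics/w14.png

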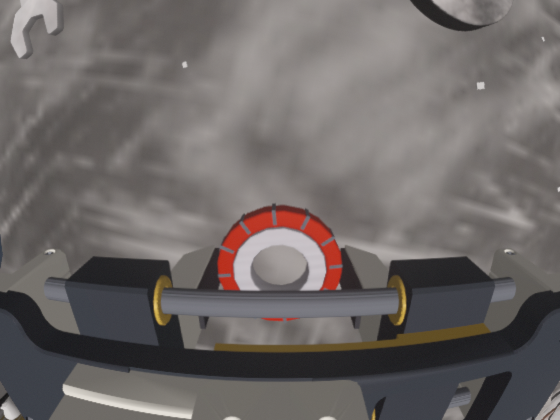

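Red held and centred. Carrying to the arbor.

```bash
python3 -m inch '0 0 10 0 0.5;0 0 35 0 0.5;0 0 35 0 0.5;0 0 35 0 0.5;4 7 15 0 0.5;19 35 0 0 0.5;19 35 0 0 0.5;19 35 0 0 0.5'  25; python3 -m inch '19 35 0 0 0.5;19 35 0 0 0.5;19 35 0 0 0.5;19 35 0 0 0.5;18 34 0 0 0.5;0 0 0 0 0.5;0 0 0 0 0.5;0 0 0 0 0.5'; python3 -m inch '0 0 -18 0 0.5;0 0 -15 0 0.5;0 0 0 0 0.5;0 0 0 0 0.5'
python3 - <<'E'
from h import *
s,R=st()
c=cams.read_camera('scene');a=c['color'][125:205,260:340];cv2.imwrite('pics/s15.png',cv2.resize(a,None,fx=7,fy=7,interpolation=cv2.INTER_CUBIC)[:,:,::-1])
c=cams.read_camera('wrist');cv2.imwrite('pics/w15.png',c['color'][:,:,::-1])
st()
E
```

```text
time: 26.17
tool_pos: [0.5288, -0.1164, 0.3137]
tool_rot: [1.582, 1.569, -0.258]
contact_force: [0.5, 0.2, -2.2]
opening: 0.0651
time: 26.83
tool_pos: [0.6222, 0.0567, 0.3124]
tool_rot: [-0.864, 1.57, -2.701]
contact_force: [0.9, -0.7, -2.9]
opening: 0.0649
time: 27.17
tool_pos: [0.6221, 0.0553, 0.2792]
tool_rot: [-1.241, 1.569, -3.081]
contact_force: [0.4, -0.0, -1.8]
opening: 0.0649
t 27.17 pos [622.1  55.3 279.2] F [ 0.4 -0.  -1.8] open 64.9
x [-0.002 -0.    -1.   ] y [ 0.964 -0.266 -0.002] z [-0.266 -0.964  0.001] yaw_y deg -15.4 q [-0.03  0.64  1.4  -0.    1.11  0.23]
t 27.27 pos [622.7  55.7 280.7] F [ 0.3 -0.3 -1.7] open 65.0
x [ 0.001 -0.    -1.   ] y [ 0.964 -0.265  0.001] z [-0.265 -0.964 -0.   ] yaw_y deg -15.4 q [-0.03  0.64  1.39 -0.    1.11  0.24]
```

View pics/s15.png

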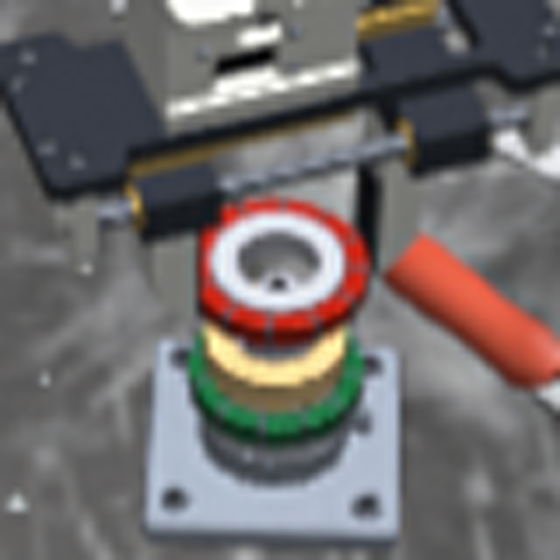

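View pics/w15.png

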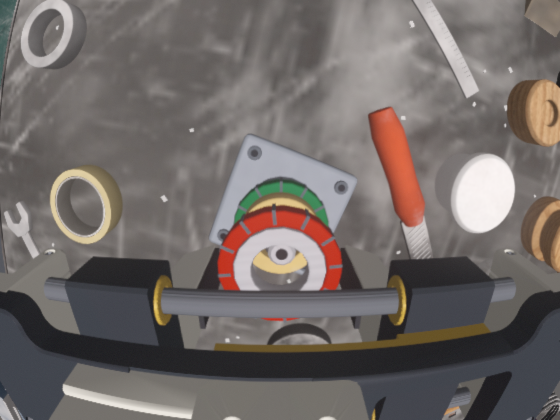

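Nearly aligned; I shift (+0.7,+1.8) to the position where the other parts went on, then lower.

```bash
python3 -m inch '0.7 1.8 0 0 0.5;0 0 -8 0 0.5;0 0 -8 0 0.5;0 0 -6 0 0.5;0 0 0 0 0.5;0 0 0 0 0.5'; python3 -m inch '0 0 -2 0 0.5;0 0 -2 0 0.5;0 0 0 0 0.5'; python3 -c "
from h import *
st()"
```

```text
time: 27.77
tool_pos: [0.6231, 0.0584, 0.2566]
tool_rot: [-1.287, 1.569, -3.124]
contact_force: [0.5, -0.1, -2.0]
opening: 0.0648
time: 28.02
tool_pos: [0.6232, 0.0584, 0.2533]
tool_rot: [-1.051, 1.571, -2.889]
contact_force: [0.2, 0.3, -2.6]
opening: 0.0647
t 28.02 pos [623.2  58.4 253.3] F [ 0.2  0.3 -2.6] open 64.7
x [-0. -0. -1.] y [ 0.965 -0.264 -0.   ] z [-0.264 -0.965  0.   ] yaw_y deg -15.3 q [-0.03  0.67  1.42 -0.    1.06  0.24]
```

```bash
python3 -m inch '0 0 -0.8 0 0.5;0 0 0 0 0.5'; python3 -m inch '0 0 -0.8 0 0.5;0 0 0 0 0.5'; python3 -m inch '0 0 -0.7 0 0.5;0 0 0 0 0.5'; python3 -c "
from h import *
st()"
```

```text
time: 28.18
tool_pos: [0.6233, 0.0584, 0.2527]
tool_rot: [1.619, 1.571, -0.219]
contact_force: [0.2, -0.3, -2.2]
opening: 0.0652
time: 28.35
tool_pos: [0.6233, 0.0584, 0.2525]
tool_rot: [1.754, 1.57, -0.084]
contact_force: [-0.9, -0.3, 1.5]
opening: 0.0647
time: 28.52
tool_pos: [0.6233, 0.0584, 0.2524]
tool_rot: [1.791, 1.57, -0.047]
contact_force: [-2.5, 0.3, 6.4]
opening: 0.0651
t 28.52 pos [623.3  58.4 252.4] F [-2.5  0.3  6.4] open 65.1
x [ 0.001 -0.    -1.   ] y [ 0.965 -0.264  0.001] z [-0.264 -0.965 -0.   ] yaw_y deg -15.3 q [-0.03  0.67  1.42 -0.    1.05  0.24]
```

Red is seated (contact at 70 mm). Releasing, then to the dark collar.

```bash
python3 -m inch '0 0 0.5 0 1;0 0 0 0 1;0 0 0 0 1;0 0 0 0 1;0 0 20 0 1;0 0 25 0 1;0 0 20 0 1;0 0 0 0 1'
python3 - <<'E'
from h import *
s,R=st()
c=cams.read_camera('scene');a=c['color'][125:205,260:340];cv2.imwrite('pics/s16.png',cv2.resize(a,None,fx=7,fy=7,interpolation=cv2.INTER_CUBIC)[:,:,::-1])
E
python3 -m inch '-4 -30 0 0 1;-5 -40 0 0 1;-5 -40 0 0 1;-5 -38 0 0 1;-2 -9 0 0 1;0 0 0 0 1;0 0 0 0 1;0 0 0 0 1'; python3 -m inch '0 0 0 0 1;0 0 0 0 1'
python3 - <<'E'
from h import *
s,R=st()
c=cams.read_camera('wrist');cv2.imwrite('pics/w16.png',c['color'][:,:,::-1])
st()
E
```

```text
time: 29.18
tool_pos: [0.6243, 0.0584, 0.3212]
tool_rot: [1.809, 1.563, -0.028]
contact_force: [0.1, -0.2, 0.4]
opening: 0.0916
t 29.18 pos [624.3  58.4 321.2] F [ 0.1 -0.2  0.4] open 91.6
x [ 0.008 -0.    -1.   ] y [ 0.965 -0.264  0.008] z [-0.264 -0.965 -0.002] yaw_y deg -15.3 q [-0.03  0.6   1.34  0.    1.19  0.24]
time: 29.9
tool_pos: [0.6024, -0.0973, 0.3161]
tool_rot: [-2.076, 1.57, 2.37]
contact_force: [0.2, -0.1, 0.6]
opening: 0.0916
time: 30.07
tool_pos: [0.6025, -0.097, 0.3165]
tool_rot: [-2.356, 1.571, 2.092]
contact_force: [-0.8, 0.0, -0.2]
opening: 0.0918
t 30.07 pos [602.5 -97.  316.5] F [-0.8  0.  -0.2] open 91.8
x [-0.  0. -1.] y [ 0.965 -0.262 -0.   ] z [-0.262 -0.965 -0.   ] yaw_y deg -15.2 q [-0.29  0.57  1.4   0.    1.17 -0.02]
t 30.12 pos [602.5 -97.2 316.6] F [-0.1 -0.4  0. ] open 91.8
x [-0.  0. -1.] y [ 0.965 -0.262 -0.   ] z [-0.262 -0.965 -0.   ] yaw_y deg -15.2 q [-0.29  0.57  1.4   0.    1.17 -0.02]
```

View pics/w16.png

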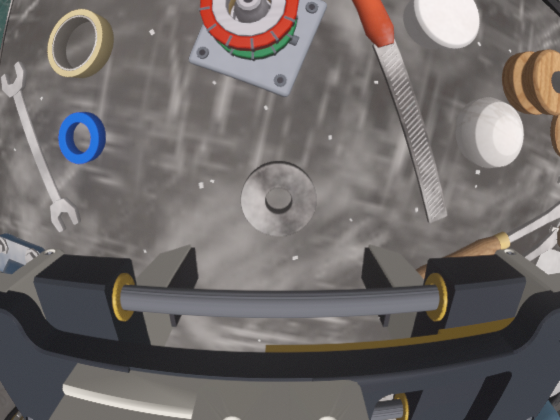

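View pics/s16.png

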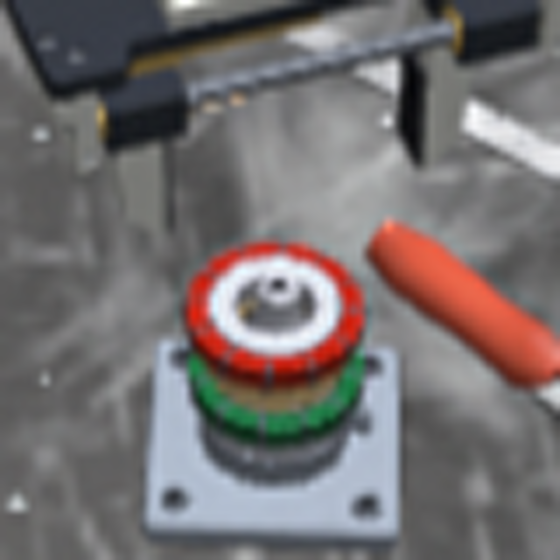

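Stack so far looks right: red above brass above green, nose protruding. Collar is at (278,198) in the wrist view.

Run:
```python
from h import *
s,R=st()
c=cams.read_camera('wrist')
for uv in [(278.5,198),(277.5,198.5)]: print(np.round(wplane(c,uv,s,R,.018)*1000,1))
```

```text
t 30.12 pos [602.5 -97.2 316.6] F [-0.1 -0.4  0. ] open 91.8
x [-0.  0. -1.] y [ 0.965 -0.262 -0.   ] z [-0.262 -0.965 -0.   ] yaw_y deg -15.2 q [-0.29  0.57  1.4   0.    1.17 -0.02]
[603.2 -93.9  18. ]
[602.3 -94.1  18. ]
```

```bash
python3 -m inch '0 0.3 0 0.121 1;0 0 -15 0.121 1;0 0 -15 0.121 1;0 0 -15 0.121 1;0 0 -15 0.121 1;0 0 -15 0.121 1;0 0 -10 0.121 1;0 0 -10 0.121 1' 8; python3 -m inch '0 0 -5 0.121 1;0 0 -5 0.121 1;0 0 -5 0.121 1;0 0 -5 0.121 1;0 0 -5 0.118 1;0 0 -5 0 1;0 0 -3 0 1;0 0 0 0 1'; python3 -m inch '0 0 -3 0 1;0 0 0 0 1;0 0 0 0 1'; python3 -c "
from h import *
st()"
```

```text
time: 30.83
tool_pos: [0.6023, -0.0977, 0.2209]
tool_rot: [-2.774, 1.57, 2.646]
contact_force: [0.3, -0.9, -0.1]
opening: 0.0919
time: 31.5
tool_pos: [0.6021, -0.098, 0.188]
tool_rot: [3.027, 1.57, 2.756]
contact_force: [-0.1, -0.1, 0.3]
opening: 0.092
time: 31.75
tool_pos: [0.6023, -0.0983, 0.1858]
tool_rot: [0.788, 1.571, 0.52]
contact_force: [0.1, 0.0, 0.4]
opening: 0.0917
t 31.75 pos [602.3 -98.3 185.8] F [0.1 0.  0.4] open 91.7
x [ 0.  0. -1.] y [0.266 0.964 0.   ] z [ 0.964 -0.266  0.   ] yaw_y deg 74.6 q [-0.29  0.73  1.51  0.    0.9  -1.59]
```

```bash
python3 -m inch '0.3 1 -2.5 0 0.6;0 0 0 0 0.6;0 0 0 0 0.6;0 0 0 0 0.6;0 0 0 0 0.6;0 0 0 0 0.6' 10; python3 -m inch '0 0 0 0 1;0 0 0 0 1;0 0 0 0 1;0 0 0 -0.121 1;0 0 0 -0.121 1;0 0 0 -0.121 1;0 0 0 -0.121 1;0 0 0 -0.121 1';python3 -m inch '0 0 0 -0.121 1;0 0 0 -0.121 1;0 0 0 -0.121 1;0 0 0 -0.121 1;0 0 0 -0.121 1;0 0 0 -0.121 1;0 0 0 -0.121 1;0 0 0 -0.118 1';python3 -m inch '0 0 0 0 0.6;0 0 0 0 0.6;0 0 0 0 0.6;0 0 0 0 0.6;0 0 0 0 0.6;0 0 0 0 0.6' 10; python3 -m inch '0 0 0 0 0.5;0 0 0 0 0.5;0 0 0 0 0.5' 40; python3 -c "
from h import *
s,R=st()
c=cams.read_camera('wrist');cv2.imwrite('pics/w17.png',c['color'][:,:,::-1])"
```

```text
time: 32.25
tool_pos: [0.6026, -0.0972, 0.1832]
tool_rot: [1.392, 1.57, 1.124]
contact_force: [0.8, 1.2, -0.4]
opening: 0.0674
time: 32.92
tool_pos: [0.6026, -0.0974, 0.1833]
tool_rot: [0.067, 1.571, -0.812]
contact_force: [0.5, 0.1, -0.3]
opening: 0.0917
time: 33.58
tool_pos: [0.6026, -0.0974, 0.1832]
tool_rot: [0.633, 1.571, -1.211]
contact_force: [0.3, -0.3, -0.9]
opening: 0.0919
time: 34.08
tool_pos: [0.6023, -0.0973, 0.1832]
tool_rot: [-1.432, 1.57, 3.015]
contact_force: [-1.6, -0.1, 1.3]
opening: 0.0678
time: 34.33
tool_pos: [0.6024, -0.0973, 0.1832]
tool_rot: [-1.436, 1.57, 3.01]
contact_force: [-2.1, -0.1, 2.1]
opening: 0.0669
t 34.33 pos [602.4 -97.3 183.2] F [-2.1 -0.1  2.1] open 66.9
x [-0.001  0.    -1.   ] y [ 0.965 -0.264 -0.001] z [-0.264 -0.965  0.   ] yaw_y deg -15.3 q [-0.29  0.74  1.52 -0.    0.89 -0.02]
```

View pics/w17.png

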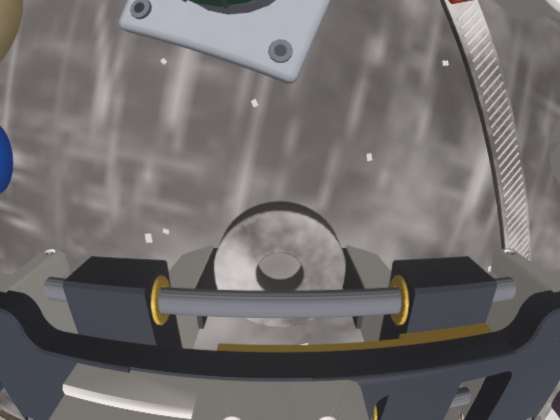

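Collar held and centred. Carrying it over the arbor, then a careful alignment since the nose clearance is only 2.5 mm.

```bash
python3 -m inch '0 0 10 0 0.5;0 0 35 0 0.5;0 0 35 0 0.5;0 0 35 0 0.5;2 12 15 0 0.5;4 30 0 0 0.5;5 38 0 0 0.5;5 38 0 0 0.5'  40; python3 -m inch '4 30 0 0 0.5;1 7 0 0 0.5;0 0 0 0 0.5;0 0 -15 0 0.5;0 0 -14 0 0.5;0 0 0 0 0.5;0 0 0 0 0.5;0 0 0 0 0.5'; python3 -m inch '0 0 0 0 0.5;0 0 0 0 0.5;0 0 0 0 0.5'
python3 - <<'E'
from h import *
s,R=st()
c=cams.read_camera('scene');a=c['color'][130:200,265:335];cv2.imwrite('pics/s18.png',cv2.resize(a,None,fx=8,fy=8,interpolation=cv2.INTER_CUBIC)[:,:,::-1])
c=cams.read_camera('wrist');a=c['color'][190:290,205:355];cv2.imwrite('pics/w18.png',cv2.resize(a,None,fx=5,fy=5,interpolation=cv2.INTER_CUBIC)[:,:,::-1])
st()
E
```

```text
time: 35.05
tool_pos: [0.6186, 0.0213, 0.3139]
tool_rot: [1.9, 1.57, 0.06]
contact_force: [0.9, 0.1, -4.9]
opening: 0.0667
time: 35.72
tool_pos: [0.6238, 0.0567, 0.2849]
tool_rot: [1.589, 1.57, -0.25]
contact_force: [-0.4, 0.4, -4.3]
opening: 0.0668
time: 35.97
tool_pos: [0.6237, 0.0575, 0.2849]
tool_rot: [1.788, 1.569, -0.05]
contact_force: [0.3, 0.9, -5.6]
opening: 0.0666
t 35.97 pos [623.7  57.5 284.9] F [ 0.3  0.9 -5.6] open 66.6
x [ 0.001 -0.    -1.   ] y [ 0.964 -0.264  0.001] z [-0.264 -0.964 -0.   ] yaw_y deg -15.3 q [-0.03  0.63  1.39 -0.    1.12  0.24]
t 36.07 pos [623.6  57.7 284.7] F [ 0.2 -0.5 -5. ] open 66.8
x [ 0.001 -0.    -1.   ] y [ 0.965 -0.264  0.001] z [-0.264 -0.965 -0.   ] yaw_y deg -15.3 q [-0.03  0.63  1.39 -0.    1.12  0.24]
```

View pics/s18.png

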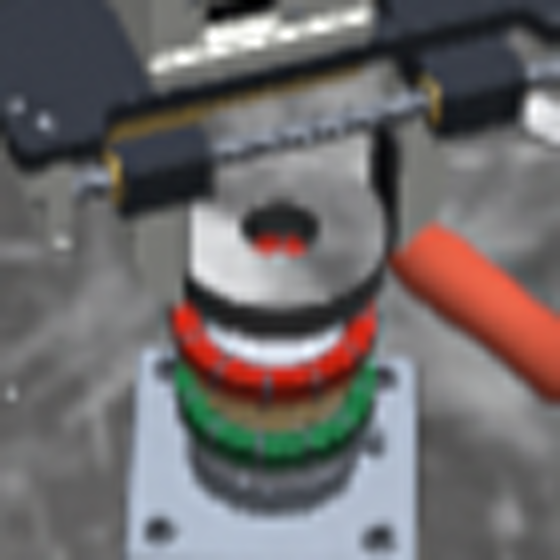

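View pics/w18.png

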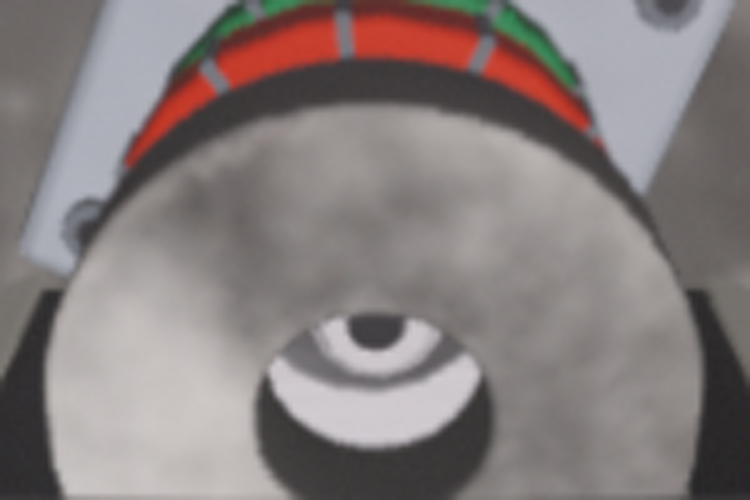

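```bash
cat >> h.py <<'E'
def wproj(c,p,s,R):
    T=c["T_tool_cam"];q=T[:3,:3].T@(R.T@(np.asarray(p)-s["tool_pos"])-T[:3,3])
    th=np.arctan2(np.hypot(q[0],q[1]),q[2]);k=c["fx"]*th/np.hypot(q[0],q[1]);return np.array([c["cx"]+k*q[0],c["cy"]+k*q[1]])
E
python3 - <<'E'
from h import *
s,R=st()
c=cams.read_camera('wrist')
t=s["tool_pos"];zt=t[2]-.1832+.018
up=-R[:,2];yy=R[:,1]
b=np.array([t[0],t[1],zt])
def cr(uv): return np.round((np.array(uv)+.4-[205,190])*5,0)
print("crop px: outer top",cr(wproj(c,b+.034*up,s,R)),"bore top",cr(wproj(c,b+.0105*up,s,R)),"bore L/R",cr(wproj(c,b-.0105*yy,s,R)),cr(wproj(c,b+.0105*yy,s,R)))
print("bottom bore edge near",cr(wproj(c,b-[0,0,.018]-.0105*up,s,R)))
n=np.array([t[0],t[1],.094])
print("nose aligned",cr(wproj(c,n,s,R)),"1mm +up",cr(wproj(c,n+.001*up,s,R)), "1mm +y",cr(wproj(c,n+.001*yy,s,R)))
E
```

```text
t 36.07 pos [623.6  57.7 284.7] F [ 0.2 -0.5 -5. ] open 66.8
x [ 0.001 -0.    -1.   ] y [ 0.965 -0.264  0.001] z [-0.264 -0.965 -0.   ] yaw_y deg -15.3 q [-0.03  0.63  1.39 -0.    1.12  0.24]
crop px: outer top [367. 100.] bore top [367. 327.] bore L/R [264. 419.] [471. 419.]
bottom bore edge near [368. 425.]
nose aligned [368. 315.] 1mm +up [368. 307.] 1mm +y [376. 315.]
```

Wrist check: collar outline matches prediction for the held pose, and the nose lies within about 0.5–1 mm of the bore axis. I apply a small correction and lower in small steps watching force.

```bash
python3 -m inch '-0.1 -0.5 -3 0 0.5;0 0 -3 0 0.5;0 0 0 0 0.5;0 0 0 0 0.5'; python3 -m inch '0 0 -1.5 0 0.5;0 0 -1 0 0.5;0 0 0 0 0.5;0 0 0 0 0.5'; python3 -m inch '0 0 -1 0 0.5;0 0 -1 0 0.5;0 0 0 0 0.5;0 0 0 0 0.5';python3 -c "
from h import *
st()"
```

```text
time: 36.45
tool_pos: [0.6234, 0.0572, 0.2777]
tool_rot: [-1.257, 1.57, -3.095]
contact_force: [-0.6, 0.8, -4.7]
opening: 0.0665
time: 36.78
tool_pos: [0.6235, 0.0572, 0.2757]
tool_rot: [-0.651, 1.571, -2.489]
contact_force: [-0.4, -0.5, -4.4]
opening: 0.0666
time: 37.12
tool_pos: [0.6234, 0.0572, 0.2736]
tool_rot: [-1.005, 1.571, -2.843]
contact_force: [-0.1, 0.4, -5.3]
opening: 0.0663
t 37.12 pos [623.4  57.2 273.6] F [-0.1  0.4 -5.3] open 66.3
x [-0. -0. -1.] y [ 0.965 -0.264 -0.   ] z [-0.264 -0.965  0.   ] yaw_y deg -15.3 q [-0.03  0.64  1.4  -0.    1.1   0.24]
```

```bash
python3 -m inch '0 0 -2 0 0.5;0 0 -2 0 0.5;0 0 -1 0 0.5;0 0 0 0 0.5'; python3 -m inch '0 0 -1 0 0.5;0 0 0 0 0.5'; python3 -m inch '0 0 -0.7 0 0.5;0 0 0 0 0.5';python3 -c "
from h import *
st()"
```

```text
time: 37.45
tool_pos: [0.6233, 0.0572, 0.2682]
tool_rot: [-1.261, 1.57, -3.099]
contact_force: [0.1, 0.3, -4.9]
opening: 0.0667
time: 37.62
tool_pos: [0.6234, 0.0572, 0.2675]
tool_rot: [-1.124, 1.571, -2.962]
contact_force: [-0.2, -0.7, -5.2]
opening: 0.0667
time: 37.78
tool_pos: [0.6235, 0.0572, 0.2672]
tool_rot: [1.639, 1.57, -0.199]
contact_force: [-0.3, -0.4, -4.3]
opening: 0.0669
t 37.78 pos [623.5  57.2 267.2] F [-0.3 -0.4 -4.3] open 66.9
x [ 0. -0. -1.] y [ 0.965 -0.264  0.   ] z [-0.264 -0.965 -0.   ] yaw_y deg -15.3 q [-0.03  0.65  1.4  -0.    1.09  0.24]
```

```bash
python3 -m inch '0 0 -0.7 0 0.5;0 0 0 0 0.5'; python3 -m inch '0 0 -0.6 0 0.5;0 0 0 0 0.5'; python3 -c "
from h import *
st()"
```

```text
time: 37.95
tool_pos: [0.6235, 0.0572, 0.267]
tool_rot: [1.747, 1.57, -0.091]
contact_force: [-1.0, 0.1, -0.6]
opening: 0.0665
time: 38.12
tool_pos: [0.6235, 0.0572, 0.2669]
tool_rot: [1.797, 1.57, -0.04]
contact_force: [-2.3, 1.3, 4.3]
opening: 0.0666
t 38.12 pos [623.5  57.2 266.9] F [-2.3  1.3  4.3] open 66.6
x [ 0.001 -0.    -1.   ] y [ 0.965 -0.264  0.001] z [-0.264 -0.965 -0.   ] yaw_y deg -15.3 q [-0.03  0.65  1.4  -0.    1.08  0.24]
```

The collar is down on red (contact at 84 mm, as expected). Releasing, backing off and inspecting.

```bash
python3 -m inch '0 0 0.6 0 1;0 0 0 0 1;0 0 0 0 1;0 0 0 0 1;0 0 15 0 1;0 0 25 0 1;0 0 30 0 1;-4 -25 20 0 1'; python3 -m inch '-5 -40 0 0 1;-5 -40 0 0 1;-5 -40 0 0 1;0 0 0 0 1;0 0 0 0 1;0 0 0 0 1'
python3 - <<'E'
from h import *
s,R=st()
c=cams.read_camera('scene');a=c['color'][130:200,260:340];cv2.imwrite('pics/s19.png',cv2.resize(a,None,fx=8,fy=8,interpolation=cv2.INTER_CUBIC)[:,:,::-1])
c=cams.read_camera('wrist');cv2.imwrite('pics/w19.png',c['color'][:,:,::-1])
c=cams.read_camera('top');cv2.imwrite('pics/t19.png',c['color'][:,:,::-1])
E
```

```text
time: 38.78
tool_pos: [0.62, 0.0351, 0.3587]
tool_rot: [2.291, 1.567, 0.457]
contact_force: [0.9, -0.4, 1.0]
opening: 0.0917
time: 39.28
tool_pos: [0.6045, -0.0878, 0.3562]
tool_rot: [-2.974, 1.57, 1.47]
contact_force: [-0.1, 0.0, -0.5]
opening: 0.092
t 39.28 pos [604.5 -87.8 356.2] F [-0.1  0.  -0.5] open 92.0
x [ 0.     0.001 -1.   ] y [ 0.964 -0.265 -0.   ] z [-0.265 -0.964 -0.   ] yaw_y deg -15.4 q [-0.27  0.54  1.35  0.    1.26 -0.  ]
```

View pics/s19.png

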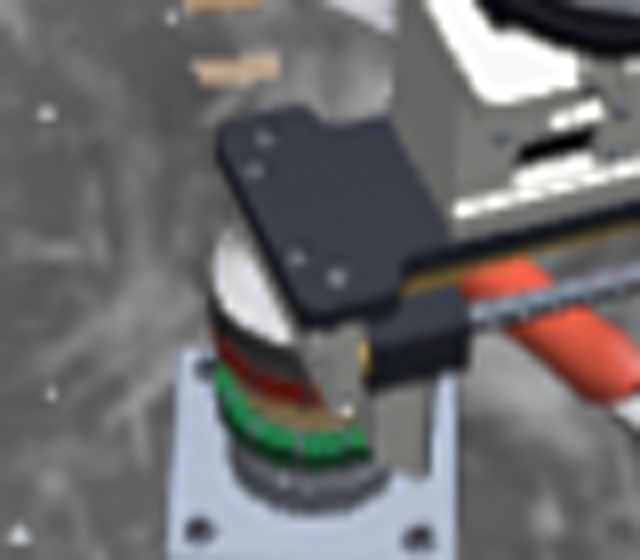

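View pics/w19.png

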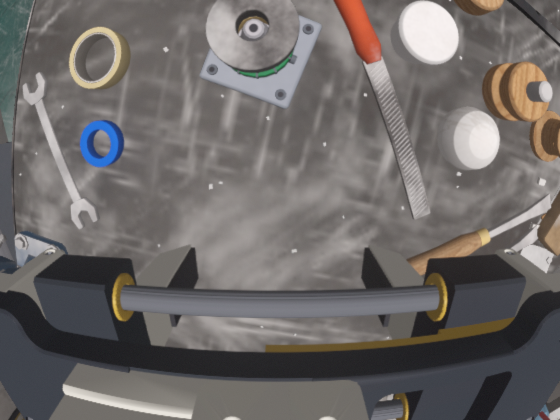

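View pics/t19.png

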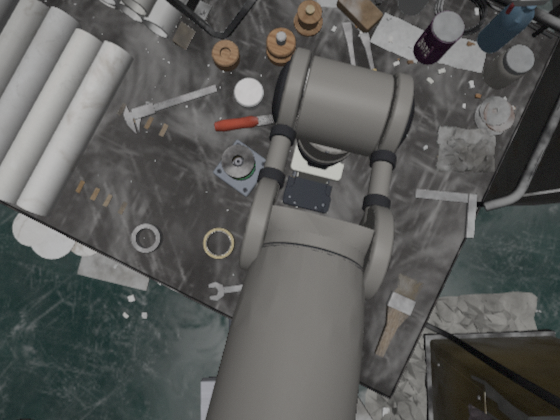

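Collar sits around the nose at (253,28) in the wrist view. The gripper blocks the side view, so I move clear for one last look.

```bash
python3 -m inch '-5 -40 0 0 1;-5 -40 0 0 1;-5 -40 0 0 1;-5 -40 0 0 1;0 0 0 0 1;0 0 0 0 1'
python3 - <<'E'
from h import *
s,R=st()
c=cams.read_camera('scene');a=c['color'][130:200,260:340];cv2.imwrite('pics/s20.png',cv2.resize(a,None,fx=8,fy=8,interpolation=cv2.INTER_CUBIC)[:,:,::-1])
cv2.imwrite('pics/s20f.png',c['color'][:,:,::-1])
for z in (.102,.094): print(z,np.round(proj(c,[.6225,.0535,z]),1))
E
```

```text
time: 39.93
tool_pos: [0.5844, -0.2489, 0.3559]
tool_rot: [-2.35, 1.571, 2.093]
contact_force: [0.7, 0.1, 0.3]
opening: 0.0915
t 39.93 pos [ 584.4 -248.9  355.9] F [0.7 0.1 0.3] open 91.5
x [-0.  0. -1.] y [ 0.964 -0.266 -0.   ] z [-0.266 -0.964 -0.   ] yaw_y deg -15.4 q [-0.52  0.58  1.27  0.    1.29 -0.25]
0.102 [299.8 163.5]
0.094 [299.7 165.7]
```

View pics/s20.png

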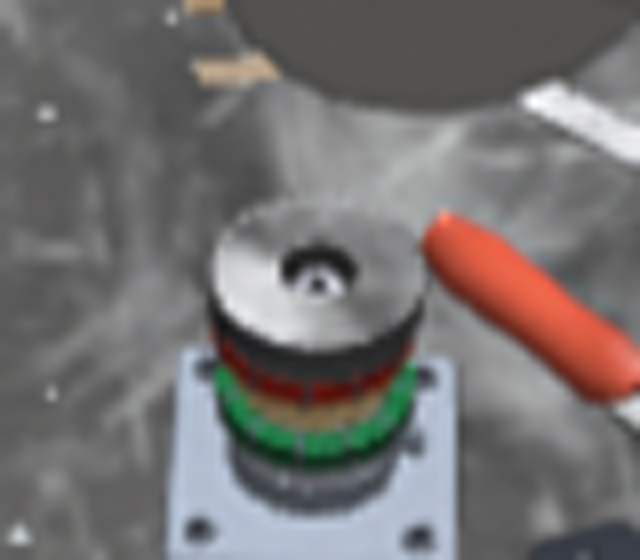

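View pics/s20f.png

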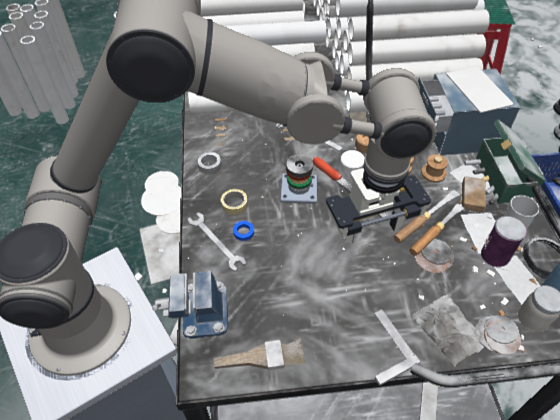

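The stack is flat and in order: green, brass, red, then the collar with the nose seen inside its bore at (318,285). The grey ring (209,160), tape (233,199) and blue ring (243,230) are where they were. Handing in.

```bash
python3 -m inch '0 0 0 0 1;0 0 0 0 1;0 0 0 0 1'; python3 -c "
from cell import workorder
print(workorder.hand_in())"
```

```text
time: 40.23
tool_pos: [0.585, -0.2462, 0.3565]
tool_rot: [2.096, 1.571, 0.26]
contact_force: [0.1, 0.1, -0.8]
opening: 0.0918
the job is handed in; nothing more can be done
None
```

The arbor is built up in the order asked: green-rimmed wheel, brass ring, red-rimmed wheel, dark collar. The job was handed in at about 40 s, with the gripper open and clear of everything.

**Seating:** each part was gripped from two directions to centre it, then lowered until contact was felt. Contact came at 40, 54, 70 and 84 mm above the table (within about 0.5 mm), which are the right heights for each to lie flat. Contact forces stayed under about 10 N.

**Last picture:** the stack looks level and in the right order, with the nose inside the collar's bore. The grey ring, tape and blue look-alike are where they were. The last check was by eye only, and no verdict was reported.

**Disagreement:** the cameras differed by about 2–5 mm on where things stood. I corrected this using the gripped positions and by looking at the bore against the nose before lowering.

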